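Load an enamelled dish into the kiln on a firing fork

TASK

Load the kiln for the next firing: the copper dish carries loose enamel powder, so it stays on its wire rack, must not be tipped or touched, and the rack is handled only with the firing fork, never by hand. Set the jar that blocks the open end of the rack aside, upright and a hand's breadth or more from the rack; slide the fork under the rack, carry it level into the kiln and stand it in the middle of the hearth. Then lay the fork down flat clear of the kiln, as on the green box where it lay, and push the kiln door fully shut, leaving the other things as they stand.

Things in the scene. Friction and masses are not known exactly. Their poses are not given: they have to be found in the camera images.
- kiln: Small grey kiln fixed on the bench, 150 deep (x) x 190 wide (y) x 165 mm high, mouth in its -x face. Origin: centre of its underside; x points from mouth to back, z up. Chamber 116 wide, from hearth z = 50 to roof z = 128, from x = -75 (mouth) to x = 30 mm. Before the mouth the door runs in two steel channels (|y| = 68 to 82, x = -93 to -75, up to z = 200 mm).
- kiln_hearth (a point): Middle of the kiln's hearth (chamber floor), 53 mm behind the plane of the mouth and 50 mm above the bench; axes as the kiln's. The rack's origin belongs here.
- kiln_door (a joint): Vertical-lift door, a grey plate 146 wide x 100 high x 7 mm: 0 = fully shut (down), 0.1 m = fully up. Starts 0.09 m or more up: mouth open, door's lower edge at least 130 mm above the bench. Held by friction: stays where left, sinks when its handle is pushed down with about 3 to 4 N.
- door_handle (a point): Middle of the wooden grip (15 mm thick, 66 mm long along the kiln's y) of the door's bar handle, on its axis, 28 mm in front of the door plate; moves with the door: 128 mm above the bench when shut. The door's top edge is 12 mm higher. Axes as the kiln's.
- fork: Firing fork, 0.1 kg: two flat steel tines (16 wide, 3 thick, outer width 52 mm), wooden handle rising backward at 28 degrees to them. It lies on a fixed green box (top 36 mm above the bench), tines flat, handle in the air toward the robot, and lies as stably on the bench. Origin: underside, middle of the tines; x to the tips (x = 42), z up. The 4 mm thick web ends at x = -53, the neck at -76 mm.
- fork_grip (a point): Point to grip, on the axis of the handle (15 mm wide along y, 20 deep, 95 long), at x = -127, z = 32 mm in the fork's frame; same axes. The handle runs along (-cos 28, 0, sin 28); fingers square to it point along (sin 28, 0, -cos 28), so the hand leans back 28 degrees. The raised door's handle leaves no room for an upright hand at the mouth. Grip firmly (40 N) or the tines sag.
- rack: Firing rack, 0.06 kg: steel mesh table 74 (x) x 90 (y) x 28 mm high on two side walls (2.5 mm thick, at y = +-44 mm), open at both ends along x for the fork. Clear inside: 85 mm wide, 25 mm high. Origin: centre of its underside. The fork enters at its -x end; its +x end faces the bench's side board. A fixed brick stand on the bench's middle is 43 mm high: keep low fingers off it.
- dish: Shallow copper dish, 72 mm across, 13 mm high, standing loose on the rack's mesh (origin at the centre of its underside, 28 mm above the rack's origin), z up.
- jar: Closed glass jar with black lid, 48 mm across (lid 44), 63 mm high, about 0.12 kg, upright on the bench about 107 mm from the rack's centre, off its -x end, in the fork's way. Origin: centre of its underside, z up. A free place for it is the bare bench front right, between the bench's front edge and the gap between brick and green box (about x 0.41, y -0.18).
- pliers_b: Pliers with blue grips, 129 mm long, lying at the front left of the bench. Bystander: leave alone.
- solder_spool: Wire spool, 48 mm across, 32 mm high, standing at the back right. Bystander: leave alone.
- bur_box: Clear and light blue bur box 30 x 67 x 46 mm, burs upright in it, standing at the left behind the rack's place. Bystander: leave alone.
- needle_file_0: Needle file with orange handle, 153 mm long, lying at the front left beside the pliers. Bystander: leave alone.

How it is judged:
By the outcome, as a careful person would: the job done as asked, in the order asked, and still so for the second after the job is handed in, with the robot touching nothing.
It also fails if it takes over 72 s, if anything falls off the work surface, if the arm or the gripper's body presses on something with over 40 N, if the wrist force passes 120 N, or if a joint passes its speed limit or range.

ROBOT

A 6-joint arm with a two-finger parallel gripper is mounted at the origin on a cart in front of the work surface, level with it; the furniture and walls round the work are solid. World frame = base frame: x ahead of the robot, y to its left, z up, the work surface at z = 0. Lengths are in m, angles in rad, forces in N, time in s.
With the tool pointing down it reaches from about 0.35 to 0.775 m from the base axis. Payload 7.3 kg.
Tool frame: the origin (TCP) lies at the centre of the arm's flange, where the gripper is bolted on; the fingertips stand 178 mm ahead of it and the grasp point (between the pads) lies 159 mm ahead of it; z points along the fingers, y is the line along which they close (so a half turn about z gives the same grasp; the last joint's range is limited). The gripper opens to 92 mm and grips with 3 to 60 N. Pads are 19 mm wide; open, the fingers measure 130 mm over their backs; the gripper's body (75 mm by 190 mm) begins 47 mm behind the grasp point.
Start: joints at [-1.42, 0.342, 1.524, -0, 1.275, -0.146], TCP at [0.154, -0.502, 0.405] pointing down, gripper open.
Joint ranges: [-2.53, 2.53], [-0.77, 2.02], [0.04, 2.7], [-1, 4.14], [0.28, 2.66], [-3.11, 3.11]. Speed limits (rad/s): [2.57, 2.57, 3.14, 3.14, 3.14, 3.14].

INTERFACE

Orientations are given as [roll, pitch, yaw] about the fixed x, y, z axes, in that order (R = Rz(yaw) Ry(pitch) Rx(roll)).
In Python, from cell import telemetry, vision, ticket gives the robot as it stands.
- The arm moves only by the shell command python3 -m crank 'ROWS' [FORCE]. ROWS is JSON, a list of rows, each a list of 5 numbers: the gripper command: -1 is shut, 1 is fully open, values between are in proportion, then the shift along the tool's x, y, z in mm, then the turn about the tool's z in rad. In form: [[fingers, dx, dy, dz, roll], ...]. A call has 1 to 12 rows; each row is the pose to reach, as a shift and turn from the pose commanded when the call began, along the tool's axes at that moment; what a row does not reach only later rows make up. A row lasts 1/12 s, in which the tool goes at most 41.7 mm and 7.16 degrees, less where a joint would pass 70% of its speed; a pose out of reach is approached as far as the arm can. A call with a gripper value outside its range is refused whole. The fingers move at their own pace and stop on an object; FORCE is the grip in N (left out, the last holds). Time passes only in rows, so rows that repeat a pose let the fingers close. It gives the time, the measured TCP pose, the force, the opening and the grip force at its end, in the units of the state.
- telemetry.observe(): the state, without advancing time (a new reading comes with each control period).
- vision.read_camera(name): name is "scene" or "side" or "wrist"; returns (picture, depth): 420x560x3 uint8, red, green, blue; 420x560 float32, m along the optical axis (not along the pixel's ray), 0 where there is no reading.
- vision.get_calibration(name): a dict with "camera_matrix" (3x3 intrinsics, pixels), "rvec" (rotation vector, rad) and "tvec" (3), from world to camera coordinates, as OpenCV has them. Camera axes: x right, y down, z forward; pixel columns grow to the right and rows downward; lengths in m; the calibration is good to about 2 mm. The wrist camera is an equidistant fisheye: a pixel r from the principal point sees the ray r / f radians off the axis. A picture is of the moment at which its call begins: read the wrist's pose just before it. get_calibration takes no time and is no camera call; for the wrist camera it gives the pose at the moment of the call.
- ticket.hand_in(): hands the job in; it is judged then, once.
The state is a dict: "time": time; "qpos": joint angles; "qvel": joint speeds; "joint_efforts": joint torques, N m; "tool_pos": TCP position; "tool_rot": TCP orientation; "contact_force": force on the tool from outside, world axes, zero at the start; "torque": the same for the moment, N m; "opening": finger opening in m; "grip_force": force on a finger pad.
Only numpy, scipy, OpenCV 4.12 (cv2) and the standard library are available. Lean on these libraries where they do the work, as an engineer would, in place of code of your own. Each camera call takes 0.05 s, during which the arm holds its last target. There are 200 camera calls.

## Working session

There is one attempt and no reset: what is moved stays moved. The work goes in short steps, Python scripts to look and compute and a shell command to move; the robot and the scene stay as the last step left them, time stands still between calls to the robot, and variables do not carry over. Pictures are saved under pics/ and viewed, at most 10 in all, crops included, and the job is handed in when it is done.

```bash
ls; mkdir -p pics; cat > h.py <<'E'
import numpy as np, cv2
from cell import telemetry, vision, ticket
from scipy.spatial.transform import Rotation as Ro
def grab(n):
    c=vision.get_calibration(n); im,d=vision.read_camera(n)
    return im,d,c
def pts(d,c):
    """world xyz of every pixel from depth (pinhole)"""
    K=np.array(c["camera_matrix"]);R=cv2.Rodrigues(np.array(c["rvec"],float))[0];t=np.array(c["tvec"],float).ravel()
    v,u=np.mgrid[0:d.shape[0],0:d.shape[1]]
    P=np.stack([(u-K[0,2])/K[0,0]*d,(v-K[1,2])/K[1,1]*d,d],-1)
    return (P-t)@R
def save(n,im): cv2.imwrite("pics/"+n,cv2.cvtColor(im,cv2.COLOR_RGB2BGR))
E
python3 - <<'E'
from h import *
s=telemetry.observe();print({k:np.round(v,3) for k,v in s.items()})
for n in("scene","side"):
    im,d,c=grab(n);save(n+"0.png",im);np.savez(n+"0.npz",im=im,d=d,P=pts(d,c));print(n,c)
E
```

```text
pics
{'time': np.float64(0.0), 'qpos': array([-1.42 ,  0.343,  1.525,  0.   ,  1.275, -0.146]), 'qvel': array([ 0.   , -0.002, -0.001,  0.   , -0.   , -0.001]), 'joint_efforts': array([  0.   , -43.125, -24.422,   0.072,   0.056,  -0.   ]), 'tool_pos': array([ 0.154, -0.502,  0.404]), 'tool_rot': array([-3.14 , -0.   ,  0.297]), 'contact_force': array([-0.242, -0.529,  0.213]), 'torque': array([ 0.028, -0.006, -0.017]), 'grip_force': np.float64(0.0), 'opening': np.float64(0.092)}
scene {'camera_matrix': array([[407.01397155,   0.        , 276.52619744],
       [  0.        , 407.01397155, 206.08084257],
       [  0.        ,   0.        ,   1.        ]]), 'rvec': array([ 0.89894443, -2.46346712,  1.09716741]), 'tvec': array([0.34380043, 0.31358391, 0.74697285])}
side {'camera_matrix': array([[523.24146004,   0.        , 277.70133794],
       [  0.        , 523.24146004, 208.67428875],
       [  0.        ,   0.        ,   1.        ]]), 'rvec': array([ 0.65167757, -2.73696805,  0.98985163]), 'tvec': array([0.40807991, 0.27835307, 1.37799295])}
```

View pics/scene0.png

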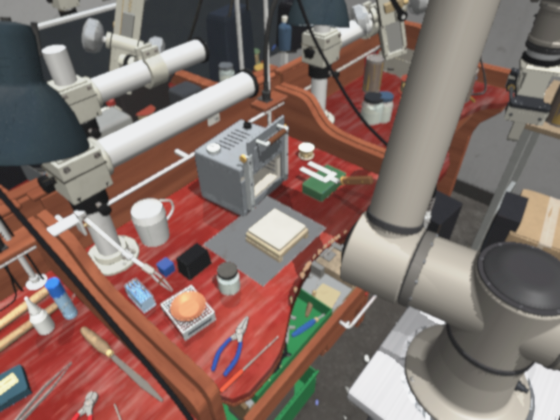

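View pics/side0.png

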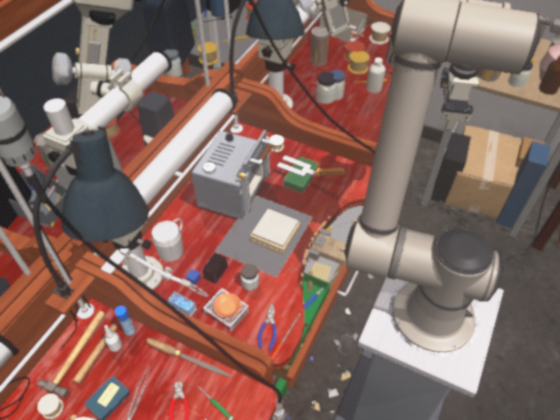

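The scene view shows the rack with its orange dish at about (188,310), the jar at (229,278), the kiln at (243,165) and the fork on the green box at (322,180), with its handle toward (370,180). Next I measure their positions.

```bash
python3 - <<'E'
from h import *
for n,boxes in (("scene",dict(dish=(160,280,220,340),jar=(212,258,245,298),fork=(295,155,382,200),kiln=(190,115,295,215))),("side",dict(dish=(200,285,252,330),jar=(238,260,262,292),fork=(272,152,345,190),kiln=(190,125,275,220)))):
    z=np.load(n+"0.npz");im=z["im"];P=z["P"];hsv=cv2.cvtColor(im,cv2.COLOR_RGB2HSV);H,S,V=[hsv[...,i].astype(int) for i in range(3)]
    R=im.astype(int)
    def m(k,cond):
        b=boxes[k];a=np.zeros(H.shape,bool);a[b[1]:b[3],b[0]:b[2]]=1
        return a&cond&(z["d"]>0)
    # dish
    q=P[m("dish",(H>4)&(H<20)&(S>90)&(V>150)&(P[...,2]>.025)&(P[...,2]<.07))];print(n,"dish",len(q),q.min(0),q.max(0),(q.min(0)+q.max(0))/2)
    q=P[m("dish",(P[...,2]>.02)&(P[...,2]<.034)&(S<80))];
    print("rack top",len(q),cv2.minAreaRect((q[:,:2]*1000).astype(np.float32)), q[:,2].mean())
    q=P[m("jar",(P[...,2]>.056)&(P[...,2]<.07))];print("jar top",len(q),(q.min(0)+q.max(0))/2,np.ptp(q,axis=0))
    q=P[m("fork",(S<70)&(V>140)&(P[...,2]>.03)&(P[...,2]<.048))];print("tines",len(q),cv2.minAreaRect((q[:,:2]*1000).astype(np.float32)),q[:,2].mean())
    q=P[m("fork",(P[...,2]>.05)&(P[...,2]<.11)&(H<25)&(S>60))];
    if len(q)>5:
        print("handle",len(q),q.mean(0),q.min(0),q.max(0),np.linalg.svd(q-q.mean(0))[2][0])
    q=P[m("kiln",(P[...,2]>.155)&(P[...,2]<.172))];print("kiln top",len(q),cv2.minAreaRect((q[:,:2]*1000).astype(np.float32)),q[:,2].mean())
    q=P[m("kiln",(P[...,2]>.19))];print("kiln high",len(q),q.min(0),q.max(0))
    b=(160,110,390,345) if n=="scene" else (170,110,350,330)
    save("crop_"+n+".png",cv2.resize(im[b[1]:b[3],b[0]:b[2]],None,fx=3.4 if n=="scene" else 2.7,fy=2.5,interpolation=cv2.INTER_CUBIC))
E
```

```text
scene dish 810 [0.44486998 0.20399931 0.02835975] [0.51919894 0.32588708 0.0609026 ] [0.48203446 0.2649432  0.04463117]
rack top 483 ((493.935546875, 239.30535888671875), (124.4734115600586, 121.93401336669922), 38.57224655151367) 0.026805112771531695
jar top 280 [0.47661248 0.13362247 0.06132064] [0.04433044 0.04320105 0.01060513]
tines 399 ((536.5411987304688, -297.8727722167969), (120.60942077636719, 67.91273498535156), 1.9442685842514038) 0.03878904334703539
handle 303 [ 0.42239498 -0.30894695  0.07467325] [ 0.37709575 -0.45120327  0.05013051] [ 0.47065665 -0.27852717  0.10395546] [-0.22988739  0.95927001  0.16417317]
kiln top 1957 ((716.1568603515625, -123.78819274902344), (256.18255615234375, 191.49607849121094), 5.657044887542725) 0.1641696087550935
kiln high 1005 [ 0.55667868 -0.21958676  0.19002444] [ 0.74505064 -0.01702228  0.27170299]
side dish 611 [0.44831508 0.20230826 0.02553961] [0.52068336 0.33324385 0.06549676] [0.48449922 0.26777606 0.04551819]
rack top 288 ((484.5943298339844, 233.17410278320312), (136.3771514892578, 119.48182678222656), 37.00623321533203) 0.027204542620490175
jar top 193 [0.47640944 0.13221209 0.0627289 ] [0.0438459  0.0456544  0.01295986]
tines 372 ((535.897705078125, -297.4810791015625), (122.5729751586914, 71.04850006103516), 1.4191455841064453) 0.040195401262225317
handle 193 [ 0.42174302 -0.28685614  0.07925978] [ 0.37765099 -0.29834814  0.05002731] [ 0.47009034 -0.27841558  0.10658964] [-0.88915131  0.01936296  0.45720348]
kiln top 2055 ((674.3372802734375, -128.40406799316406), (168.76637268066406, 196.64364624023438), 6.398087024688721) 0.16573974916151318
kiln high 979 [ 0.55615797 -0.21913646  0.19010944] [ 0.76309649 -0.01717372  0.29499698]
```

View pics/crop_scene.png

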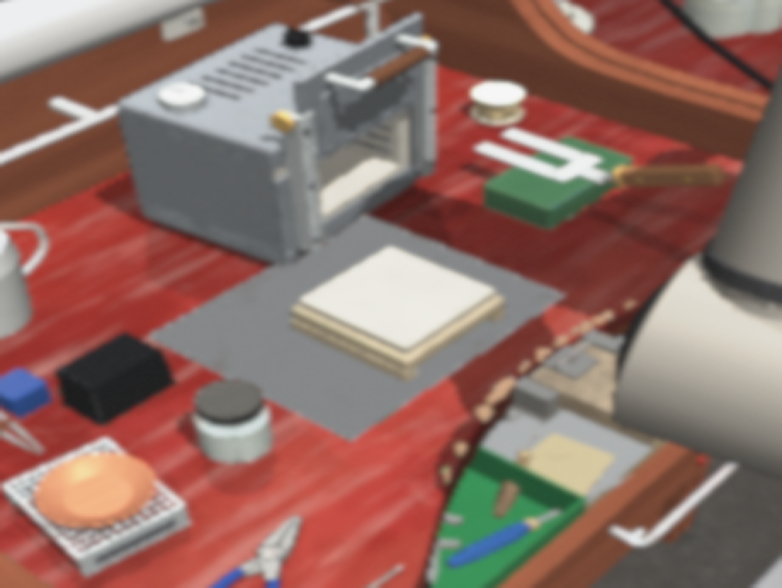

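```bash
python3 - <<'E'
from h import *
def big(m):
    n,l,s,_=cv2.connectedComponentsWithStats(m.astype(np.uint8));return l==1+np.argmax(s[1:,4])
for n,bd,bf,bk in (("scene",(155,275,225,345),(295,155,382,200),(190,115,295,215)),("side",(198,280,255,335),(272,152,345,190),(190,125,275,220))):
    z=np.load(n+"0.npz");im=z["im"];P=z["P"];hsv=cv2.cvtColor(im,cv2.COLOR_RGB2HSV);H,S,V=[hsv[...,i].astype(int) for i in range(3)]
    def w(b):
        a=np.zeros(H.shape,bool);a[b[1]:b[3],b[0]:b[2]]=1;return a
    X=P[...,0];Y=P[...,1];Z=P[...,2]
    near=(abs(X-.482)<.075)&(abs(Y-.24)<.075)
    m=big(w(bd)&near&(H>4)&(H<22)&(S>80)&(V>150)&(Z>.03));q=P[m]
    print(n,"dish",len(q),(q.min(0)+q.max(0))/2,np.ptp(q,0))
    m2=big(w(bd)&near&(Z>.015)&(Z<.06));q=P[m2];q=q[q[:,2]>.02]
    print(" rack",len(q),cv2.minAreaRect((q[:,:2]*1000).astype(np.float32)))
    m=big(w(bf)&(S<75)&(V>120)&(Z>.03)&(Z<.05));q=P[m];
    vx=cv2.fitLine(q[:,:2].astype(np.float32),cv2.DIST_HUBER,0,.01,.01).ravel();print(" tines",len(q),q.mean(0),q.min(0),q.max(0),vx,np.degrees(np.arctan2(vx[1],vx[0])))
    print(cv2.minAreaRect((q[:,:2]*1000).astype(np.float32)))
    m=big(w(bf)&(H<25)&(S>70)&(Z>.045)&(Z<.115)&(Y>-.32)&(Y<-.27));q=P[m];vv=np.linalg.svd(q-q.mean(0))[2][0];print(" handle",len(q),q.mean(0),vv,np.degrees(np.arctan2(vv[1],vv[0])),q.min(0),q.max(0))
    # kiln +y face
    q=P[w(bk)&(Z>.03)&(Z<.15)&(Y>-.06)&(X>.58)&(X<.78)]
    l=cv2.fitLine(q[:,:2].astype(np.float32),cv2.DIST_HUBER,0,.001,.001).ravel();print(" kface",len(q),l,np.degrees(np.arctan2(l[1],l[0])),q.min(0),q.max(0))
    m=w(bk)&(Z>.158)&(Z<.170)&(X>.6)&(X<.8);q=P[m];r=cv2.minAreaRect((q[:,:2]*1000).astype(np.float32));print(" roof",r)
    q=P[w(bk)&(Z>.14)&(Z<.26)&(H<15)&(S>60)&(X<.64)]
    if len(q)>5:
        l=cv2.fitLine(q[:,:2].astype(np.float32),cv2.DIST_HUBER,0,.001,.001).ravel();print(" doorhandle",len(q),q.mean(0),q.min(0),q.max(0),np.degrees(np.arctan2(l[1],l[0])))
E
```

```text
scene dish 772 [0.48393987 0.23942316 0.03681279] [0.07051814 0.07084769 0.01358943]
 rack 1261 ((488.9201965332031, 239.80191040039062), (74.86154174804688, 92.36200714111328), 80.9433822631836)
 tines 464 [ 0.53204695 -0.29608023  0.03842661] [ 0.47235845 -0.34283969  0.03198923] [ 0.59619757 -0.22742578  0.04809688] [ 0.98258185  0.1858304   0.532047   -0.29608023] 10.70955
((536.8013305664062, -298.31884765625), (124.76396942138672, 99.69133758544922), 38.02690505981445)
 handle 263 [ 0.41901123 -0.28462432  0.07741559] [ 8.86753007e-01 -5.85751940e-04 -4.62243185e-01] -0.0378471895082043 [ 0.37709575 -0.29589877  0.04664854] [ 0.46898157 -0.27852717  0.10395546]
 kface 1887 [ 0.9943982   0.10569872  0.6777611  -0.03426539] 6.067424 [ 0.58008646 -0.05993645  0.03026696] [ 0.75299126 -0.02517358  0.14995535]
 roof ((675.5333251953125, -127.08941650390625), (163.1944122314453, 191.14193725585938), 4.294379234313965)
 doorhandle 102 [ 0.56373771 -0.13799957  0.2269751 ] [ 0.55667868 -0.17003551  0.22078145] [ 0.57214178 -0.10839045  0.23074796] -85.16634
side dish 488 [0.48449922 0.
[... 332 characters left out ...]
29320294] 6.531511
((536.0413208007812, -285.9680480957031), (124.13118743896484, 101.99323272705078), 19.819772720336914)
 handle 198 [ 0.4227497  -0.28682623  0.07846438] [-0.882856    0.01632353  0.46936002] 178.94075251091078 [ 0.37765099 -0.29834814  0.04671995] [ 0.4713531  -0.27841558  0.10658964]
 kface 1414 [ 0.9941073   0.10840032  0.6830981  -0.03572654] 6.2231092 [ 0.58096069 -0.05993669  0.03010242] [ 0.7511236  -0.02495769  0.1498435 ]
 roof ((684.084228515625, -128.61009216308594), (149.4620819091797, 193.90701293945312), 6.309176921844482)
 doorhandle 89 [ 0.56668165 -0.14243218  0.22692554] [ 0.55615797 -0.21913646  0.14273828] [ 0.60584995 -0.10836582  0.23363046] -82.28059
```

```bash
cat >> h.py <<'E'
def go(x,y,z,yaw=None):
    """tool-frame shift (mm) and roll to bring TCP to x,y,z,yaw from present pose"""
    s=telemetry.observe();R=Ro.from_euler("xyz",s["tool_rot"]);y0=s["tool_rot"][2]
    d=R.inv().apply(np.array([x,y,z])-s["tool_pos"])*1000
    r=0 if yaw is None else -((yaw-y0+np.pi)%(2*np.pi)-np.pi)
    print("shift",d.round(1),"roll",round(r,3),"t",s["time"],"F",np.round(s["contact_force"],1),"open",round(s["opening"],4),"rot",np.round(s["tool_rot"],3),"pos",np.round(s["tool_pos"],4))
E
python3 - <<'E'
from h import *
z=np.load("scene0.npz");im=z["im"];P=z["P"];X,Y,Z=P[...,0],P[...,1],P[...,2]
def r(b,lo,hi,name):
    a=np.zeros(Z.shape,bool);a[b[1]:b[3],b[0]:b[2]]=1
    q=P[a&(Z>lo)&(Z<hi)];print(name,len(q),np.percentile(q,1,0).round(3),np.percentile(q,99,0).round(3)); return q
q=r((240,200,312,265),.03,.055,"brick");print(cv2.minAreaRect((q[:,:2]*1000).astype(np.float32)))
r((177,244,211,278),.006,.1,"cube");r((205,315,255,378),.004,.05,"pliers")
r((215,255,245,300),.01,.08,"jar")
r((355,60,560,200),.02,.5,"arm/right")
c=vision.get_calibration("wrist");R=cv2.Rodrigues(c["rvec"])[0];s=telemetry.observe()
p=-R.T@np.ravel(c["tvec"]);T=Ro.from_euler("xyz",s["tool_rot"]).as_matrix();print("cam in tool",T.T@(p-s["tool_pos"]),"axis",T.T@R[2],c["camera_matrix"])
go(.4765,.133,.30,np.pi/2)
E
```

```text
brick 1577 [ 0.436 -0.093  0.03 ] [0.605 0.009 0.053]
((521.878662109375, -43.220706939697266), (109.53709411621094, 177.53953552246094), 88.9140396118164)
cube 794 [0.556 0.115 0.007] [0.597 0.18  0.053]
pliers 684 [0.316 0.172 0.004] [0.443 0.29  0.028]
jar 608 [0.452 0.115 0.011] [0.494 0.158 0.065]
arm/right 13767 [ 0.103 -1.25   0.024] [0.778 0.028 0.497]
cam in tool [0.07991833 0.0007115  0.0197888 ] axis [-2.95668128e-01  6.50312343e-04  9.55290498e-01] [[325.1922621    0.         285.77048898]
 [  0.         325.1922621  213.94595608]
 [  0.           0.           1.        ]]
shift [ 494.5 -512.6  104.9] roll -1.274 t 0.1 F [-1.3  0.1 -0.2] open 0.0916 rot [-3.14  -0.     0.297] pos [ 0.1535 -0.5019  0.4041]
```

```bash
R='[0.4,495,-513,80,-1.274]'; python3 -m crank '[[0.4,495,-513,80,-1.274],[0.4,495,-513,80,-1.274],[0.4,495,-513,80,-1.274],[0.4,495,-513,80,-1.274],[0.4,495,-513,80,-1.274],[0.4,495,-513,80,-1.274],[0.4,495,-513,80,-1.274],[0.4,495,-513,80,-1.274],[0.4,495,-513,80,-1.274],[0.4,495,-513,80,-1.274],[0.4,495,-513,80,-1.274],[0.4,495,-513,80,-1.274]]'
python3 - <<'E'
from h import *
go(.4765,.133,.33,np.pi/2)
E
```

```text
time: 1.1
tool_pos: [0.3792, -0.0571, 0.3488]
tool_rot: [3.141, 0.0, 1.572]
contact_force: [1.5, -0.5, -0.3]
opening: 0.0643
grip_force: 0.0
shift [190.   97.6  18.8] roll 0.002 t 1.1 F [ 1.5 -0.5 -0.3] open 0.0643 rot [3.141 0.    1.572] pos [ 0.3792 -0.0571  0.3488]
```

```bash
python3 -m crank '[[0.4,190,98,19,0],[0.4,190,98,19,0],[0.4,190,98,19,0],[0.4,190,98,19,0],[0.4,190,98,19,0],[0.4,190,98,19,0],[0.4,190,98,19,0],[0.4,190,98,19,0]]'
cat >> h.py <<'E'
def fpts(d,c):
    """world xyz per pixel, equidistant fisheye, depth along optical axis"""
    K=np.array(c["camera_matrix"]);R=cv2.Rodrigues(np.array(c["rvec"],float))[0];t=np.array(c["tvec"],float).ravel()
    v,u=np.mgrid[0:d.shape[0],0:d.shape[1]]
    a=(u-K[0,2])/K[0,0];b=(v-K[1,2])/K[1,1];r=np.hypot(a,b)+1e-9;k=np.tan(np.minimum(r,1.5))/r
    return (np.stack([a*k*d,b*k*d,d],-1)-t)@R
E
python3 - <<'E'
from h import *
im,d,c=grab("wrist");save("w1.png",im);P=fpts(d,c);np.savez("w1.npz",im=im,d=d,P=P)
X,Y,Z=P[...,0],P[...,1],P[...,2];hsv=cv2.cvtColor(im,cv2.COLOR_RGB2HSV);H,S,V=[hsv[...,i].astype(int) for i in range(3)]
q=P[(abs(X-.4765)<.05)&(abs(Y-.133)<.05)&(Z>.055)&(Z<.075)];print("jar",len(q),(q.min(0)+q.max(0))/2,np.ptp(q,0))
n=(abs(X-.487)<.08)&(abs(Y-.239)<.08)
q=P[n&(H>4)&(H<22)&(S>80)&(Z>.03)];print("dish",len(q),(q.min(0)+q.max(0))/2,np.ptp(q,0))
q=P[n&(Z>.02)&(Z<.034)];print("rack",len(q),cv2.minAreaRect((q[:,:2]*1000).astype(np.float32)))
go(.4765,.133,.194,np.pi/2)
E
```

```text
time: 1.77
tool_pos: [0.4765, 0.1307, 0.3294]
tool_rot: [-3.14, 0.001, 1.572]
contact_force: [-0.8, 0.6, -0.2]
opening: 0.0642
grip_force: 0.0
jar 2251 [0.47661984 0.13277514 0.06015602] [0.04262618 0.04274089 0.01028984]
dish 6394 [0.48700139 0.23712537 0.16974629] [0.15996323 0.15621875 0.27946878]
rack 5708 ((486.97808837890625, 237.1654052734375), (156.15948486328125, 159.9815673828125), 89.98719024658203)
shift [  3.1   0.3 135.6] roll -0.0 t 1.8167 F [-0.7 -0.2 -0.2] open 0.0641 rot [-3.140e+00  1.000e-03  1.571e+00] pos [0.4764 0.13   0.3296]
```

View pics/w1.png

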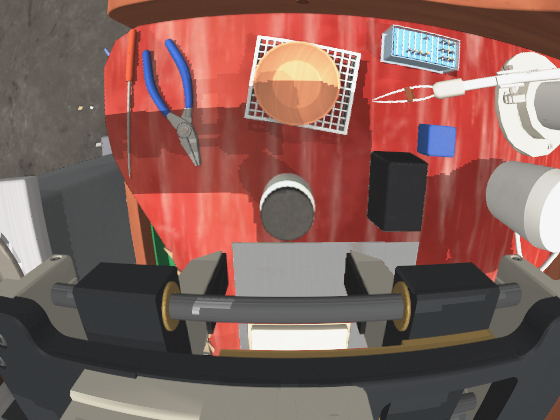

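The wrist view shows the jar lid at (287,212), in line with the fingers. The rack corners are near (258,36), (361,52), (347,134) and (246,118), with the dish at (297,83). Now I grasp the jar and cast those corners onto the rack's top plane.

```bash
python3 -m crank '[[0.4,3,0,40,0],[0.4,3,0,80,0],[0.4,3,0,115,0],[0.4,3,0,134,0],[0.4,3,0,134,0],[-1,3,0,134,0],[-1,3,0,134,0],[-1,3,0,134,0],[-1,3,0,134,0],[-1,3,0,134,0],[-1,3,0,134,0]]' 15
python3 - <<'E'
from h import *
z=np.load("w1.npz");im=z["im"];P=z["P"];K=None
hsv=cv2.cvtColor(im,cv2.COLOR_RGB2HSV);S=hsv[...,1].astype(int);V=hsv[...,2]
m=np.zeros(S.shape,np.uint8);m[28:145,235:370]=((S<60)&(V>110))[28:145,235:370]
m=cv2.morphologyEx(m,cv2.MORPH_CLOSE,np.ones((5,5)));n,l,st,_=cv2.connectedComponentsWithStats(m);m=l==1+np.argmax(st[1:,4])
q=P[m];print(len(q),np.percentile(q[:,2],[5,50,95]));
k=(q[:,2]>.022)&(q[:,2]<.034);q=q[k]
r=cv2.minAreaRect((q[:,:2]*1000).astype(np.float32));print("rack",r)
H=hsv[...,0];m=np.zeros(S.shape,bool);m[30:135,245:350]=1;Z=P[...,2]
q=P[m&(H>4)&(H<22)&(S>80)&(Z>.033)&(Z<.06)];print("dish",(q.min(0)+q.max(0))/2,np.ptp(q,0))
for u,v in((258,36),(361,52),(347,134),(246,118)):print(P[v,u])
go(.4765,.133,.3)
E
```

```text
time: 2.73
tool_pos: [0.4776, 0.1336, 0.1978]
tool_rot: [3.138, 0.0, 1.571]
contact_force: [-0.5, -3.1, 8.4]
opening: 0.0469
grip_force: 15.0
1858 [-0.00053473  0.0271334   0.02918752]
rack ((512.7921752929688, 234.65606689453125), (74.47200775146484, 43.50112533569336), 80.86064147949219)
dish [0.48471497 0.23753816 0.03804183] [0.07108696 0.06991745 0.01007306]
[0.45222298 0.28077427 0.02917363]
[0.54663916 0.27429791 0.00117464]
[0.53405347 0.19387494 0.0006203 ]
[0.44150345 0.20865831 0.02628463]
shift [  -0.6   -0.7 -102.2] roll 0 t 2.7333 F [-0.5 -3.1  8.4] open 0.0469 rot [3.138 0.    1.571] pos [0.4776 0.1336 0.1978]
```

```bash
python3 -m crank '[[-1,0,0,-30,0],[-1,0,0,-65,0],[-1,-20,-5,-85,0],[-1,-60,-14,-85,0],[-1,-100,-22,-85,0],[-1,-140,-31,-85,0],[-1,-180,-39,-85,0],[-1,-220,-48,-85,0],[-1,-260,-57,-85,0],[-1,-300,-66,-85,0],[-1,-314,-68,-85,0],[-1,-314,-68,-85,0]]' 15
python3 - <<'E'
from h import *
go(.41,-.18,.197)
im,d,c=grab("scene");save("s1.png",im)
E
```

```text
time: 3.73
tool_pos: [0.4084, -0.1833, 0.2818]
tool_rot: [3.14, 0.002, 1.566]
contact_force: [0.1, -0.0, -1.2]
opening: 0.0469
grip_force: 15.0
shift [ 3.5  1.4 84.8] roll 0 t 3.7333 F [ 0.1 -0.  -1.2] open 0.0469 rot [3.140e+00 2.000e-03 1.566e+00] pos [ 0.4084 -0.1833  0.2818]
```

```bash
python3 -m crank '[[-1,2,1,35,0],[-1,2,1,65,0],[-1,2,1,78,0],[-1,2,1,82,0],[-1,2,1,83,0],[-1,2,1,83,0],[0.5,2,1,83,0],[0.5,2,1,83,0],[0.5,2,1,60,0],[0.5,2,1,20,0],[0.5,2,1,-20,0],[0.5,2,1,-50,0]]' 15
python3 - <<'E'
from h import *
im,d,c=grab("wrist")
P=fpts(d,c);X,Y,Z=P[...,0],P[...,1],P[...,2]
q=P[(abs(X-.41)<.05)&(abs(Y+.18)<.05)&(Z>.055)&(Z<.075)];print("jar",len(q),(q.min(0)+q.max(0))/2,np.ptp(q,0))
go(.41,-.2,.33,np.pi)
E
```

```text
time: 4.78
tool_pos: [0.41, -0.1781, 0.3345]
tool_rot: [3.138, 0.002, 1.571]
contact_force: [0.9, -0.3, 0.3]
opening: 0.0686
grip_force: 0.0
jar 2153 [ 0.41021562 -0.17814925  0.0603082 ] [0.04257211 0.04310862 0.0102382 ]
shift [-21.2  -1.3   9.5] roll -1.57 t 4.8333 F [ 2.6 -1.4  4.6] open 0.0688 rot [3.131 0.007 1.571] pos [ 0.4112 -0.1787  0.3393]
```

```bash
python3 -m crank '[[0.5,-20,20,0,-0.12],[0.5,-40,35,0,-0.24],[0.5,-60,50,0,-0.36],[0.5,-80,70,0,-0.48],[0.5,-100,80,0,-0.6],[0.5,-115,80,0,-0.72],[0.5,-115,80,0,-0.84],[0.5,-115,80,0,-0.96],[0.5,-115,80,0,-1.08],[0.5,-115,80,0,-1.2],[0.5,-115,80,0,-1.32],[0.5,-115,80,0,-1.44]]'
python3 -m crank '[[0.5,0,0,0,-0.12],[0.5,0,0,0,-0.13],[0.5,0,0,0,-0.13]]'
python3 - <<'E'
from h import *
im,d,c=grab("wrist");save("w2.png",im);P=fpts(d,c);np.savez("w2.npz",im=im,d=d,P=P)
go(.41,-.29,.3,np.pi)
E
```

```text
time: 5.83
tool_pos: [0.4899, -0.2931, 0.3316]
tool_rot: [-3.141, 0.001, 3.017]
contact_force: [-0.5, 0.6, 0.5]
opening: 0.0688
grip_force: 0.0
time: 6.08
tool_pos: [0.4899, -0.2931, 0.3314]
tool_rot: [-3.141, 0.001, 3.138]
contact_force: [-0.3, 0.5, 0.9]
opening: 0.0691
grip_force: 0.0
shift [80.   2.8 31.3] roll -0.004 t 6.1333 F [ 0.5  0.5 -0.5] open 0.0689 rot [-3.141e+00  1.000e-03  3.137e+00] pos [ 0.4899 -0.2931  0.3314]
```

View pics/w2.png

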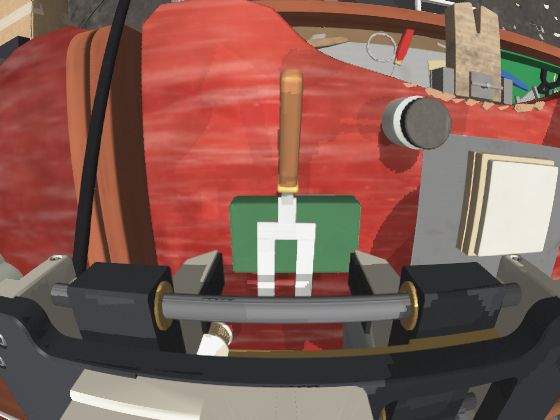

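The fork handle runs from (291,70) to the ferrule at (288,190), with the web edge at about (287,223).

```bash
python3 - <<'E'
from h import *
z=np.load("w2.npz");P=z["P"];im=z["im"]
for v in (72,76,85,100,120,140,160,180,186):
    row=P[v,270:312];k=(row[:,2]>.04)&(row[:,2]<.12)
    u=np.where(k)[0]+270;q=row[k];print(v,u.min(),u.max(),q.mean(0).round(4),np.ptp(q[:,1]).round(4))
hsv=cv2.cvtColor(im,cv2.COLOR_RGB2HSV);S=hsv[...,1]
for v in (200,212,228,234,260,280):
    row=P[v,245:330];k=(S[v,245:330]<60)&(row[:,2]>.03)&(row[:,2]<.05);u=np.where(k)[0]+245
    q=row[k];print(v,u.min(),u.max(),q[0].round(4),q[-1].round(4),((q[0]+q[-1])/2).round(4))
for v in(222,224,226):print(P[v,270],S[v,270])
E
```

```text
72 282 301 [ 0.3803 -0.29    0.0955] 0.0126
76 281 302 [ 0.3837 -0.2901  0.1008] 0.0137
85 280 302 [ 0.3896 -0.2904  0.1011] 0.0141
100 280 302 [ 0.3991 -0.2904  0.0959] 0.0146
120 279 300 [ 0.4125 -0.2911  0.0886] 0.0144
140 279 299 [ 0.4268 -0.2916  0.081 ] 0.0142
160 278 298 [ 0.4423 -0.2924  0.0719] 0.0151
180 277 297 [ 0.4594 -0.2931  0.0624] 0.0164
186 277 297 [ 0.4647 -0.2931  0.0599] 0.0159
200 278 295 [ 0.4815 -0.3009  0.0395] [ 0.4813 -0.2862  0.0402] [ 0.4814 -0.2936  0.0399]
212 278 296 [ 0.4919 -0.301   0.0408] [ 0.4933 -0.2852  0.0363] [ 0.4926 -0.2931  0.0385]
228 257 315 [ 0.5071 -0.3199  0.0396] [ 0.5072 -0.2683  0.0398] [ 0.5071 -0.2941  0.0397]
234 257 315 [ 0.5126 -0.3201  0.0401] [ 0.5143 -0.2678  0.0361] [ 0.5135 -0.2939  0.0381]
260 257 313 [ 0.5387 -0.3211  0.0392] [ 0.539  -0.2692  0.039 ] [ 0.5389 -0.2951  0.0391]
280 258 311 [ 0.5598 -0.3209  0.0394] [ 0.5593 -0.2706  0.0405] [ 0.5596 -0.2958  0.0399]
[ 0.50137622 -0.30818748  0.03992851] 16
[ 0.50329781 -0.30823207  0.03976262] 2
[ 0.50484681 -0.3082177   0.04069179] 2
```

```bash
python3 -m crank '[[0,40,1,0,0.03],[0,75,2,15,0.03],[0,86,2.5,45,0.03],[0,86,2.5,70,0.03],[0,86,2.5,85,0.03],[0,86,2.5,85,0.03],[-1,86,2.5,85,0.03],[-1,86,2.5,85,0.03],[-1,86,2.5,85,0.03],[-1,86,2.5,85,0.03],[-1,86,2.5,85,0.03],[-1,86,2.5,85,0.03]]' 55
python3 -m crank '[[-1,0,0,-3,0],[-1,0,0,-15,0],[-1,0,0,-40,0],[-1,0,0,-70,0],[-1,0,0,-90,0],[-1,0,0,-90,0]]'
cat >> h.py <<'E'
def tines():
    """fork tines seen by the scene camera: white pixels on the fork, plane fit"""
    pass
E
python3 - <<'E'
from h import *
im,d,c=grab("side");P=pts(d,c);save("s2.png",im[120:220,240:380].repeat(4,0).repeat(4,1))
im2,d2,c2=grab("scene");P2=pts(d2,c2)
for im,P in((im,P),(im2,P2)):
    hsv=cv2.cvtColor(im,cv2.COLOR_RGB2HSV);S,V=hsv[...,1],hsv[...,2]
    m=(S<80)&(V>120)&(P[...,0]>.50)&(P[...,0]<.605)&(abs(P[...,1]+.295)<.04)&(P[...,2]>.08)&(P[...,2]<.18)
    q=P[m];print(len(q),q.mean(0),q.min(0),q.max(0))
    if len(q)>10:
        A=np.c_[q[:,:2]-q[:,:2].mean(0),np.ones(len(q))];s=np.linalg.lstsq(A,q[:,2],rcond=None)[0];print("slope deg",np.degrees(s[:2]))
go(.4,-.2,.3)
E
```

```text
time: 7.13
tool_pos: [0.4041, -0.2907, 0.2465]
tool_rot: [-3.141, 0.001, 3.111]
contact_force: [0.6, 0.0, 1.3]
opening: 0.0149
grip_force: 55.0
time: 7.63
tool_pos: [0.4046, -0.2912, 0.3402]
tool_rot: [-3.136, 0.006, 3.111]
contact_force: [1.2, 0.2, -1.8]
opening: 0.0144
grip_force: 55.0
274 [ 0.54542003 -0.29538864  0.13454615] [ 0.50027938 -0.32537647  0.1282167 ] [ 0.59872265 -0.26685706  0.14142758]
slope deg [-1.21691159  1.18605652]
270 [ 0.54354769 -0.29217246  0.13074051] [ 0.50006608 -0.32235514  0.12708349] [ 0.59570477 -0.26629149  0.13414339]
slope deg [-1.09626557 -0.40773538]
shift [ 6.6 90.4 36.2] roll 0 t 7.7333 F [-0.2 -0.4 -1.5] open 0.0145 rot [-3.141e+00  1.000e-03  3.111e+00] pos [ 0.4038 -0.2905  0.3363]
```

View pics/s2.png

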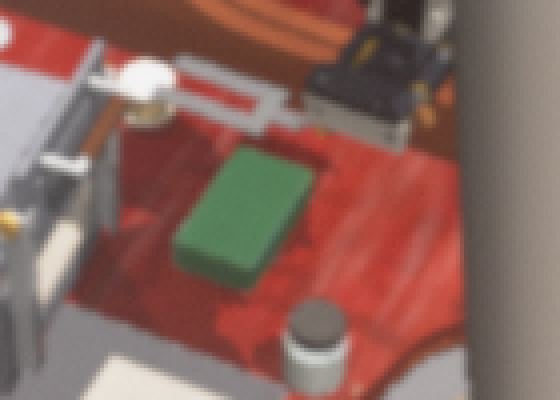

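```bash
python3 -m crank '[[-1,25,0,0,-0.05],[-1,55,5,0,-0.13],[-1,60,20,0,-0.24],[-1,60,30,0,-0.36],[-1,60,40,0,-0.48],[-1,55,55,0,-0.6],[-1,45,80,0,-0.72],[-1,35,110,0,-0.84],[-1,20,140,0,-0.96],[-1,5,175,0,-1.08],[-1,-10,210,0,-1.2],[-1,-25,245,0,-1.3]]' 60
python3 -m crank '[[-1,0,0,0,-0.09],[-1,0,0,0,-0.14],[-1,0,0,0,-0.148],[-1,0,0,0,-0.148]]'
python3 - <<'E'
from h import *
go(.4527,.0014,.31,4.559)
E
```

```text
time: 8.73
tool_pos: [0.4374, -0.0413, 0.3344]
tool_rot: [3.139, -0.005, -1.872]
contact_force: [1.2, -1.1, -1.4]
opening: 0.0147
grip_force: 60.0
time: 9.07
tool_pos: [0.4422, -0.0093, 0.3324]
tool_rot: [3.14, -0.047, -1.759]
contact_force: [1.0, -0.7, -0.3]
opening: 0.0146
grip_force: 60.0
shift [-13.5  -8.3  21.8] roll -0.035 t 9.0667 F [ 1.  -0.7 -0.3] open 0.0146 rot [ 3.14  -0.047 -1.759] pos [ 0.4422 -0.0093  0.3324]
```

```bash
python3 -c "
from h import *
s=telemetry.observe();print(s['qpos'].round(3),s['qvel'].round(3),s['tool_rot'].round(3))"
```

```text
[-0.18   0.275  1.845 -0.055  1.024 -3.104] [-0.039 -0.008 -0.009  0.001  0.002 -0.001] [ 3.14  -0.047 -1.759]
```

```bash
python3 -m crank '[[-1,-20,0,0,0.02],[-1,-35,0,0,0.035],[-1,-35,0,0,0.035],[-1,-35,0,0,0.035]]'
python3 - <<'E'
from h import *
go(.4428,.0062,.31,4.515)
print(telemetry.observe()['qpos'].round(3))
E
```

```text
time: 9.4
tool_pos: [0.4491, 0.0236, 0.3316]
tool_rot: [-3.139, -0.047, -1.796]
contact_force: [0.5, -0.5, -0.9]
opening: 0.0147
grip_force: 60.0
shift [17.3  2.3 22.4] roll -0.028 t 9.4 F [ 0.5 -0.5 -0.9] open 0.0147 rot [-3.139 -0.047 -1.796] pos [0.4491 0.0236 0.3316]
[-0.103  0.289  1.827 -0.055  1.03  -2.992]
```

```bash
python3 - <<'E'
from h import *
for n in("scene","side"):
    P=np.load(n+"0.npz")["P"];m=(P[...,2]>.2)&(P[...,2]<.6)&(P[...,0]>.12)&(P[...,0]<.62)&(abs(P[...,1])<.27)
    q=P[m];print(n,len(q),q.min(0) if len(q) else"",q.max(0) if len(q) else "")
    print(q[q[:,0]<.55][:5])
E
python3 -m crank '[[-1,15,0,-40,0.1],[-1,40,0,-80,0.2],[-1,60,0,-120,0.3],[-1,60,0,-150,0.42],[-1,60,0,-150,0.54],[-1,60,0,-150,0.66],[-1,60,0,-150,0.78],[-1,60,0,-150,0.9]]'
python3 -c "
from h import *
go(.38,-.03,.48);print(telemetry.observe()['qpos'].round(3))"
```

```text
scene 20961 [ 0.12001163 -0.21958676  0.20011093] [0.61014062 0.10269509 0.59520825]
[[ 0.2450996  -0.07277046  0.58407785]
 [ 0.24262211 -0.06979376  0.58510068]
 [ 0.23997096 -0.06632961  0.58625413]
 [ 0.23795683 -0.06444546  0.5869724 ]
 [ 0.23597103 -0.06260193  0.58767759]]
side 8619 [ 0.12005301 -0.21913646  0.20006324] [0.606409   0.10244506 0.59997657]
[[ 0.25141326 -0.08971715  0.5998469 ]
 [ 0.25042197 -0.08875758  0.5959921 ]
 [ 0.24751385 -0.08441135  0.59986196]
 [ 0.24882469 -0.08320723  0.59781816]
 [ 0.25157265 -0.08855216  0.59088785]]
time: 10.07
tool_pos: [0.4364, -0.0287, 0.4846]
tool_rot: [-3.103, -0.026, -2.704]
contact_force: [-0.3, 0.6, -1.5]
opening: 0.0145
grip_force: 60.0
shift [51.5 22.9  5.1] roll 0 t 10.0667 F [-0.3  0.6 -1.5] open 0.0145 rot [-3.103 -0.026 -2.704] pos [ 0.4364 -0.0287  0.4846]
[-0.226  0.124  1.592 -0.047  1.423 -2.228]
```

```bash
python3 -m crank '[[-1,20,10,0,0.12],[-1,51,23,0,0.24],[-1,51,23,0,0.36],[-1,51,23,0,0.48],[-1,51,23,0,0.6],[-1,51,23,0,0.72],[-1,51,23,0,0.84],[-1,51,23,0,0.96],[-1,51,23,0,1.08],[-1,51,23,0,1.2],[-1,51,23,0,1.32],[-1,51,23,0,1.44]]'
python3 -c "
from h import *
go(.38,-.03,.48);print(telemetry.observe()['qpos'].round(3))"
python3 -m crank '[[-1,0,0,0,0.12],[-1,0,0,0,0.24],[-1,0,0,0,0.36],[-1,0,0,0,0.48],[-1,0,0,0,0.6],[-1,0,0,0,0.72],[-1,0,0,0,0.84],[-1,0,0,0,0.96],[-1,0,0,0,1.08],[-1,0,0,0,1.2],[-1,0,0,0,1.32],[-1,0,0,0,1.44]]'
python3 -c "
from h import *
go(.38,-.03,.48);print(telemetry.observe()['qpos'].round(3))"
```

```text
time: 11.07
tool_pos: [0.3806, -0.0296, 0.4849]
tool_rot: [-3.11, 0.034, 2.14]
contact_force: [0.2, 0.5, -1.7]
opening: 0.0146
grip_force: 60.0
shift [ 0.1 -0.6  4.9] roll 0 t 11.0667 F [ 0.2  0.5 -1.7] open 0.0146 rot [-3.11   0.034  2.14 ] pos [ 0.3806 -0.0296  0.4849]
[-0.262  0.013  1.712 -0.047  1.412 -0.823]
time: 12.07
tool_pos: [0.3806, -0.0296, 0.4849]
tool_rot: [3.111, 0.035, 0.699]
contact_force: [-0.0, 0.3, -0.8]
opening: 0.0153
grip_force: 60.0
shift [-0.6 -0.2  4.9] roll 0 t 12.0667 F [-0.   0.3 -0.8] open 0.0153 rot [3.111 0.035 0.699] pos [ 0.3806 -0.0296  0.4849]
[-0.262  0.013  1.712 -0.047  1.412  0.617]
```

```bash
python3 -m crank '[[-1,0,0,0,0.12],[-1,0,0,0,0.24],[-1,0,0,0,0.36],[-1,0,0,0,0.48],[-1,0,0,0,0.6],[-1,0,0,0,0.72],[-1,0,0,0,0.84],[-1,0,0,0,0.96],[-1,0,0,0,1.08],[-1,0,0,0,1.2],[-1,0,0,0,1.32],[-1,0,0,0,1.44]]'
python3 -c "
from h import *
go(.38,-.03,.48);print(telemetry.observe()['qpos'].round(3))"
```

```text
time: 13.07
tool_pos: [0.3806, -0.0296, 0.4849]
tool_rot: [3.102, -0.026, -0.74]
contact_force: [0.5, -0.0, -0.8]
opening: 0.0145
grip_force: 60.0
shift [-0.3  0.5  5. ] roll 0 t 13.0667 F [ 0.5 -0.  -0.8] open 0.0145 rot [ 3.102 -0.026 -0.74 ] pos [ 0.3806 -0.0296  0.4849]
[-0.262  0.013  1.712 -0.047  1.412  2.057]
```

```bash
python3 -m crank '[[-1,0,0,0,0.12],[-1,0,0,0,0.24],[-1,0,0,0,0.36],[-1,0,0,0,0.48],[-1,0,0,0,0.6],[-1,0,0,0,0.72],[-1,0,0,0,0.84],[-1,0,0,0,0.96],[-1,0,0,0,1.04],[-1,0,0,0,1.08],[-1,0,0,0,1.08]]'
python3 -c "
from h import *
go(.38,-.03,.48);print(telemetry.observe()['qpos'].round(3))"
```

```text
time: 13.98
tool_pos: [0.3787, -0.0365, 0.4853]
tool_rot: [-3.138, -0.041, -1.808]
contact_force: [-0.3, 0.5, -1.4]
opening: 0.0149
grip_force: 60.0
shift [-6.8  0.2  5. ] roll 0 t 13.9833 F [-0.3  0.5 -1.4] open 0.0149 rot [-3.138 -0.041 -1.808] pos [ 0.3787 -0.0365  0.4853]
[-0.283  0.01   1.714 -0.041  1.412  3.102]
```

```bash
python3 -m crank '[[-1,0,0,0,0.2],[-1,0,0,0,0.2],[-1,0,0,0,0.2],[-1,0,0,0,0.2]]'
python3 -c "
from h import *
go(.38,-.03,.48);print(telemetry.observe()['qpos'].round(3))"
```

```text
time: 14.32
tool_pos: [0.3563, -0.0836, 0.4857]
tool_rot: [-3.129, -0.004, -1.971]
contact_force: [-0.2, 0.7, -1.1]
opening: 0.0148
grip_force: 60.0
shift [-58.6  -0.9   5.5] roll 0 t 14.3167 F [-0.2  0.7 -1.1] open 0.0148 rot [-3.129 -0.004 -1.971] pos [ 0.3563 -0.0836  0.4857]
[-4.390e-01 -2.400e-02  1.746e+00 -3.000e-03  1.407e+00  3.103e+00]
```

```bash
python3 -m crank '[[-1,0,0,0,-0.12],[-1,-20,0,0,-0.24],[-1,-40,0,0,-0.36],[-1,-50,0,0,-0.48],[-1,-50,0,0,-0.6],[-1,-50,0,0,-0.72],[-1,-50,0,0,-0.84],[-1,-50,0,0,-0.96],[-1,-50,0,0,-1.08],[-1,-50,0,0,-1.2],[-1,-50,0,0,-1.32],[-1,-50,0,0,-1.44]]'
python3 -m crank '[[-1,0,0,0,-0.12],[-1,0,0,0,-0.24],[-1,0,0,0,-0.36],[-1,0,0,0,-0.48],[-1,0,0,0,-0.6],[-1,0,0,0,-0.72],[-1,0,0,0,-0.84],[-1,0,0,0,-0.96],[-1,0,0,0,-1.08],[-1,0,0,0,-1.2],[-1,0,0,0,-1.32],[-1,0,0,0,-1.44]]'
python3 -m crank '[[-1,0,0,0,-0.12],[-1,0,0,0,-0.24],[-1,0,0,0,-0.36],[-1,0,0,0,-0.48],[-1,0,0,0,-0.6],[-1,0,0,0,-0.72],[-1,0,0,0,-0.84],[-1,0,0,0,-0.96],[-1,0,0,0,-1.08],[-1,0,0,0,-1.2],[-1,0,0,0,-1.32],[-1,0,0,0,-1.44]]'
python3 -c "
from h import *
go(.4428,.0062,.40,4.515);print(telemetry.observe()['qpos'].round(3))"
```

```text
time: 15.32
tool_pos: [0.3764, -0.0359, 0.4855]
tool_rot: [3.14, -0.013, -0.521]
contact_force: [0.4, 0.3, 0.2]
opening: 0.0145
grip_force: 60.0
time: 16.32
tool_pos: [0.3764, -0.0359, 0.4855]
tool_rot: [3.129, -0.0, 0.919]
contact_force: [0.1, -0.8, -1.1]
opening: 0.0146
grip_force: 60.0
time: 17.32
tool_pos: [0.3764, -0.0359, 0.4855]
tool_rot: [3.14, 0.013, 2.359]
contact_force: [-0.1, -0.2, -0.6]
opening: 0.0149
grip_force: 60.0
shift [-16.3  76.5  85.8] roll -2.156 t 17.3167 F [-0.1 -0.2 -0.6] open 0.0149 rot [3.14  0.013 2.359] pos [ 0.3764 -0.0359  0.4855]
[-2.970e-01  1.000e-03  1.722e+00 -4.000e-03  1.406e+00 -1.085e+00]
```

```bash
python3 -m crank '[[-1,0,0,0,-0.12],[-1,0,0,0,-0.24],[-1,0,0,0,-0.36],[-1,-2,10,0,-0.48],[-1,-4,20,0,-0.6],[-1,-6,30,0,-0.72],[-1,-9,40,10,-0.84],[-1,-13,57,20,-0.96],[-1,-13,57,40,-1.08],[-1,-13,57,60,-1.2],[-1,-13,57,80,-1.32],[-1,-13,57,100,-1.44]]'
python3 -m crank '[[-1,0,0,10,-0.12],[-1,0,0,30,-0.24],[-1,0,0,50,-0.36],[-1,0,0,50,-0.48],[-1,0,0,50,-0.58],[-1,0,0,50,-0.626],[-1,0,0,50,-0.626]]'
python3 - <<'E'
from h import *
s=telemetry.observe();go(.4257,-.0047,.226,4.425);print(s['qpos'].round(3))
for n in("scene","side"):
    im,d,c=grab(n);P=pts(d,c);hsv=cv2.cvtColor(im,cv2.COLOR_RGB2HSV);S,V=hsv[...,1],hsv[...,2]
    X,Y,Z=[P[...,i] for i in range(3)]
    m=(S<90)&(V>100)&(Y>.07)&(Y<.2)&(X>.42)&(X<.53)&(Z>.08)&(Z<.16);q=P[m];print(n,len(q))
    if len(q)>20:
        f=np.array([.287,.958]);a=q[:,:2]@f;b=q[:,:2]@[-.958,.287];A=np.c_[a-a.mean(),b-b.mean(),np.ones(len(q))];print(np.degrees(np.linalg.lstsq(A,q[:,2],rcond=None)[0][:2]),q.mean(0),"tip along",a.max()," lat",b.min(),b.max())
    save("f_%s.png"%n,im)
E
```

```text
time: 18.32
tool_pos: [0.4271, -0.0057, 0.3848]
tool_rot: [-3.129, 0.004, -2.484]
contact_force: [-0.0, -0.0, -1.0]
opening: 0.015
grip_force: 60.0
time: 18.9
tool_pos: [0.4277, -0.0063, 0.3356]
tool_rot: [-3.13, -0.004, -1.863]
contact_force: [0.9, 0.6, -0.7]
opening: 0.0146
grip_force: 60.0
shift [ -1.4   3.7 109.6] roll -0.005 t 18.9 F [ 0.9  0.6 -0.7] open 0.0146 rot [-3.13  -0.004 -1.863] pos [ 0.4277 -0.0063  0.3356]
[-0.192  0.241  1.883 -0.007  1.007 -3.038]
scene 724
[-1.55084106 -0.63486833] [0.46737988 0.12578219 0.12732807] tip along 0.30842272669808696  lat -0.4394712843782777 -0.3857267385932248
side 480
[-1.86807121 -0.22306339] [0.46893075 0.12414103 0.12840954] tip along 0.30856021480384105  lat -0.44201472524525026 -0.3874573194415177
```

```bash
python3 -m crank '[[-1,-1,1,30,0],[-1,-1,1,65,0],[-1,-1,1,95,0],[-1,-1,1,108,0],[-1,-1,1,110,0],[-1,-1,1,110,0]]'
python3 - <<'E'
from h import *
s=telemetry.observe();go(.466,.0853,.225,4.559);print(s['qpos'].round(3))
im,d,c=grab("scene");save("f2.png",im[200:360,130:330].repeat(4,1).repeat(3,0))
E
```

```text
time: 19.5
tool_pos: [0.4277, -0.0062, 0.2253]
tool_rot: [-3.132, -0.005, -1.867]
contact_force: [-3.2, 1.4, -2.0]
opening: 0.0143
grip_force: 60.0
shift [-98.7  -9.9  -0.1] roll -0.143 t 19.5 F [-3.2  1.4 -2. ] open 0.0143 rot [-3.132 -0.005 -1.867] pos [ 0.4277 -0.0062  0.2253]
[-0.192  0.425  2.01  -0.009  0.698 -3.031]
```

View pics/f2.png

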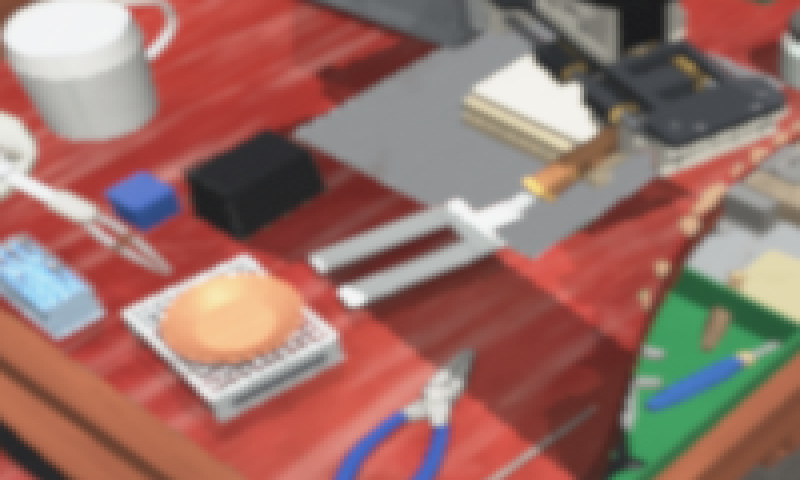

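The fork tines stand level and low in front of the rack's open end, with tips at (320,265) and (350,298). Inserting now.

```bash
python3 -m crank '[[-1,-10,-1,0,0],[-1,-20,-2,0,-0.01],[-1,-30,-3,0,-0.03],[-1,-40,-4,0,-0.045],[-1,-50,-5,0,-0.06],[-1,-60,-6,0,-0.08],[-1,-70,-7,0,-0.1],[-1,-80,-8,0,-0.12],[-1,-90,-9,0,-0.14],[-1,-97,-10,0,-0.143],[-1,-99,-10,0,-0.143],[-1,-99,-10,0,-0.143]]'
python3 - <<'E'
from h import *
s=telemetry.observe();go(.466,.0853,.225,4.559);print(s['qpos'].round(3))
im,d,c=grab("scene");P=pts(d,c);hsv=cv2.cvtColor(im,cv2.COLOR_RGB2HSV);H,S,V=[hsv[...,i].astype(int) for i in range(3)];X,Y,Z=[P[...,i] for i in range(3)]
q=P[(H>4)&(H<22)&(S>80)&(V>150)&(abs(X-.485)<.05)&(abs(Y-.239)<.05)&(Z>.03)&(Z<.055)];print((q.min(0)+q.max(0))/2)
E
```

```text
time: 20.55
tool_pos: [0.4666, 0.0859, 0.2254]
tool_rot: [-3.13, -0.006, -1.723]
contact_force: [-0.9, -0.8, -0.8]
opening: 0.0148
grip_force: 60.0
shift [0.7 0.5 0.4] roll 0.001 t 20.55 F [-0.9 -0.8 -0.8] open 0.0148 rot [-3.13  -0.006 -1.723] pos [0.4666 0.0859 0.2254]
[ 0.023  0.486  1.887 -0.012  0.759 -2.958]
[0.48365897 0.23971898 0.03679692]
```

```bash
python3 -m crank '[[-1,0,0,-2,0],[-1,0,0,-4,0],[-1,0,0,-6,0],[-1,0,0,-8,0],[-1,0,0,-10,0],[-1,0,0,-13,0],[-1,0,0,-17,0],[-1,0,0,-22,0],[-1,0,0,-28,0],[-1,0,0,-34,0],[-1,0,0,-38,0],[-1,0,0,-40,0]]'
python3 - <<'E'
from h import *
s=telemetry.observe();go(.466,.0853,.225,4.559);print(s['qpos'].round(3))
im,d,c=grab("scene");P=pts(d,c);hsv=cv2.cvtColor(im,cv2.COLOR_RGB2HSV);H,S,V=[hsv[...,i].astype(int) for i in range(3)];X,Y,Z=[P[...,i] for i in range(3)]
m=(H>4)&(H<22)&(S>80)&(V>150)&(abs(X-.485)<.05)&(abs(Y-.239)<.05)&(Z>.05)&(Z<.1);q=P[m];print("dish",(q.min(0)+q.max(0))/2,np.ptp(q,0))
q=P[~m&(S<70)&(abs(X-.485)<.06)&(abs(Y-.239)<.06)&(Z>.048)&(Z<.075)]
A=np.c_[q[:,:2]-q[:,:2].mean(0),np.ones(len(q))];print(len(q),q.mean(0),"slopes",np.degrees(np.linalg.lstsq(A,q[:,2],rcond=None)[0][:2]))
save("f3.png",im[200:360,130:330].repeat(4,1).repeat(3,0))
E
```

```text
time: 21.6
tool_pos: [0.4662, 0.0857, 0.2664]
tool_rot: [-3.129, -0.006, -1.724]
contact_force: [0.9, -0.6, -1.9]
opening: 0.0143
grip_force: 60.0
shift [ 0.2  0.7 41.4] roll 0.0 t 21.6 F [ 0.9 -0.6 -1.9] open 0.0143 rot [-3.129 -0.006 -1.724] pos [0.4662 0.0857 0.2664]
[ 0.022  0.417  1.85  -0.011  0.862 -2.959]
dish [0.48729564 0.23991066 0.06691471] [0.07945435 0.07052669 0.01742339]
770 [0.48026478 0.23288152 0.05784817] slopes [ 1.63205439 -0.98260992]
```

View pics/f3.png

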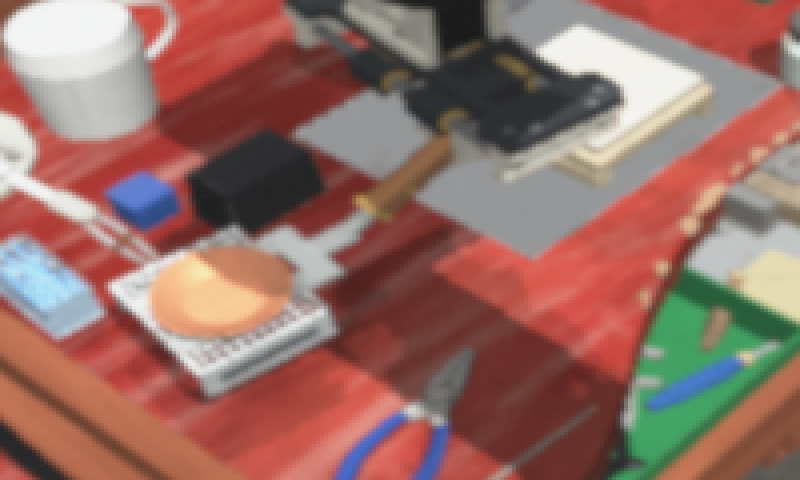

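```bash
python3 -m crank '[[-1,1,0,-4,0.01],[-1,5,1,-10,0.03],[-1,12,3,-18,0.07],[-1,22,6,-27,0.12],[-1,34,9,-36,0.18],[-1,46,12,-45,0.24],[-1,58,15,-53,0.3],[-1,70,18,-59,0.36],[-1,82,22,-63,0.42],[-1,94,25,-65,0.48],[-1,106,28,-65,0.54],[-1,118,31,-65,0.6]]'
python3 -m crank '[[-1,11,-7,0,0.06],[-1,22,-14,0,0.12],[-1,33,-21,0,0.18],[-1,44,-28,0,0.24],[-1,55,-35,0,0.3],[-1,66,-42,0,0.36],[-1,76,-48,0,0.42],[-1,86,-54,0,0.48],[-1,94,-59,0,0.54],[-1,100,-63,0,0.6],[-1,103,-65,0,0.65],[-1,105,-66,0,0.69]]'
python3 - <<'E'
from h import *
go(.358,-.1623,.31,3.251)
E
```

```text
time: 22.65
tool_pos: [0.4161, -0.0264, 0.3313]
tool_rot: [-3.128, 0.002, -2.328]
contact_force: [-0.3, -0.5, -2.1]
opening: 0.0144
grip_force: 60.0
time: 23.65
tool_pos: [0.3926, -0.148, 0.3318]
tool_rot: [-3.133, 0.009, -3.018]
contact_force: [0.5, 1.1, -2.6]
opening: 0.0144
grip_force: 60.0
shift [36.3 -9.7 21.5] roll 0.014 t 23.65 F [ 0.5  1.1 -2.6] open 0.0144 rot [-3.133  0.009 -3.018] pos [ 0.3926 -0.148   0.3318]
```

```bash
python3 -m crank '[[-1,10,-3,0,0.01],[-1,22,-6,5,0.014],[-1,32,-9,15,0.014],[-1,36,-10,25,0.014],[-1,36,-10,33,0.014],[-1,36,-10,37,0.014],[-1,36,-10,38,0.014]]'
python3 - <<'E'
from h import *
go(.358,-.1623,.294,3.251)
R=np.array([[.9944,.106],[-.106,.9944]])
for n in("scene","side"):
    im,d,c=grab(n);P=pts(d,c);np.savez("k_%s.npz"%n,im=im,P=P);save("k_%s.png"%n,im)
    hsv=cv2.cvtColor(im,cv2.COLOR_RGB2HSV);H,S,V=[hsv[...,i].astype(int) for i in range(3)]
    k=(P[...,:2]-[.683,-.128])@R.T;kx,ky=k[...,0],k[...,1];Z=P[...,2]
    m=(H>4)&(H<22)&(S>90)&(V>130)&(kx>-.26)&(kx<-.13)&(abs(ky)<.06)&(Z>.085)&(Z<.125);print(n,"dish kiln-frame",m.sum(),(kx[m].min()+kx[m].max())/2,(ky[m].min()+ky[m].max())/2,np.ptp(kx[m]),np.ptp(ky[m]),Z[m].mean())
    m=(S<70)&(kx>-.26)&(kx<-.12)&(abs(ky)<.065)&(Z>.075)&(Z<.1);q=np.c_[kx[m],ky[m]];print(" rack",len(q),cv2.minAreaRect((q*1000).astype(np.float32)),Z[m].mean())
    # channels: metal posts, kx -.093..-.075, z .05-.2
    for sgn in(1,-1):
        m=(kx>-.1)&(kx<-.07)&(sgn*ky>.055)&(sgn*ky<.09)&(Z>.06)&(Z<.195);print(" post",sgn,m.sum(),np.percentile(kx[m],[5,95]).round(4),np.percentile(ky[m],[2,98]).round(4)) if m.sum() else None
    m=(Z>.06)&(Z<.15)&(ky>.085)&(ky<.1)&(kx>-.07)&(kx<.06);print(" side wall ky",m.sum(),np.median(ky[m]),np.polyfit(kx[m],ky[m],1))
E
```

```text
time: 24.23
tool_pos: [0.3588, -0.1622, 0.2928]
tool_rot: [-3.134, 0.009, -3.028]
contact_force: [-0.8, -0.3, -2.9]
opening: 0.0146
grip_force: 60.0
shift [ 0.8 -0.  -1.2] roll 0.004 t 24.2333 F [-0.8 -0.3 -2.9] open 0.0146 rot [-3.134  0.009 -3.028] pos [ 0.3588 -0.1622  0.2928]
scene dish kiln-frame 363 -0.16735273910093734 -0.020680713194354747 0.06827325740937346 0.07815605440619089 0.09323731956890753
 rack 501 ((-185.555908203125, 3.6669692993164062), (110.92188262939453, 96.46253967285156), 39.355079650878906) 0.08506435250883256
 post 1 530 [-0.0933 -0.0741] [0.0562 0.089 ]
 post -1 353 [-0.0953 -0.0737] [-0.0797 -0.0565]
 side wall ky 1029 0.09432666352581624 [-0.01162018  0.09426499]
side dish kiln-frame 335 -0.19689995124390786 -0.01513142924427046 0.12426206137738904 0.07568884267140623 0.0949270628114066
 rack 376 ((-193.0513458251953, -15.79586410522461), (125.97716522216797, 97.52763366699219), 4.991962909698486) 0.08605037004924282
 post 1 289 [-0.093  -0.0732] [0.0648 0.0889]
 post -1 147 [-0.0951 -0.0734] [-0.0828 -0.0568]
 side wall ky 798 0.09271359939273861 [-0.00869217  0.09266896]
```

```bash
python3 - <<'E'
import cv2
a=cv2.imread("pics/k_scene.png")[110:240,190:350];b=cv2.imread("pics/k_side.png")[115:245,185:345]
cv2.imwrite("pics/k.png",cv2.resize(cv2.hconcat([a,b]),None,fx=2.5,fy=4,interpolation=cv2.INTER_CUBIC))
E
```

```text
(no output)
```

View pics/k.png

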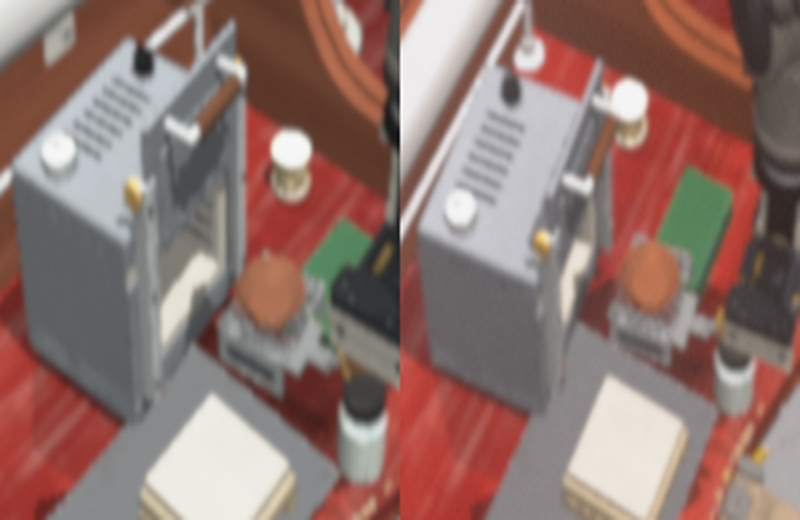

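```bash
python3 - <<'E'
from h import *
R=np.array([[.9944,.106],[-.106,.9944]])
for n in("scene","side"):
    z=np.load("k_%s.npz"%n);im,P=z["im"],z["P"]
    hsv=cv2.cvtColor(im,cv2.COLOR_RGB2HSV);H,S,V=[hsv[...,i].astype(int) for i in range(3)]
    k=(P[...,:2]-[.683,-.1295])@R.T;kx,ky=k[...,0],k[...,1];Z=P[...,2]
    box=(kx>-.28)&(kx<-.11)&(abs(ky)<.09)&(Z>.05)&(Z<.13)
    m=(box&(H>3)&(H<22)&(S>80)&(V>90)).astype(np.uint8);N,l,st,_=cv2.connectedComponentsWithStats(m);m=l==1+np.argmax(st[1:,4])
    print(n,"dish px",st[1+np.argmax(st[1:,4])],"kx",np.percentile(kx[m],[1,99]).round(4),"ky",np.percentile(ky[m],[1,99]).round(4),"z",np.percentile(Z[m],[2,50,98]).round(4))
    m2=box&~m&(S<90)&(Z>.078)&(Z<.1)
    for b in np.arange(-.22,-.12,.012):
        q=m2&(abs(kx-b)<.006)
        if q.sum()>3:print("  kx%.3f"%b,q.sum(),"ky",np.percentile(ky[q],[2,98]).round(4),"z",np.median(Z[q]).round(4))
    v=np.unique(np.where(box)[0]);
E
```

```text
scene dish px [284 173  28  20 387] kx [-0.1997 -0.1359] ky [-0.0506  0.0194] z [0.0875 0.0926 0.1003]
  kx-0.220 74 ky [-0.0213  0.0281] z 0.086
  kx-0.208 95 ky [-0.0561  0.0308] z 0.0862
  kx-0.196 83 ky [-0.0584  0.0331] z 0.0861
  kx-0.184 44 ky [-0.0565  0.0332] z 0.0847
  kx-0.172 38 ky [0.0094 0.0341] z 0.0846
  kx-0.160 32 ky [0.0129 0.0337] z 0.0844
  kx-0.148 39 ky [0.011  0.0342] z 0.084
  kx-0.136 24 ky [-0.0043  0.0332] z 0.0837
side dish px [272 175  25  18 349] kx [-0.2017 -0.1344] ky [-0.0481  0.0214] z [0.0853 0.0943 0.1032]
  kx-0.220 55 ky [-0.0249  0.0264] z 0.0868
  kx-0.208 76 ky [-0.0579  0.0326] z 0.0871
  kx-0.196 53 ky [-0.0598  0.0317] z 0.0867
  kx-0.184 33 ky [-0.0586  0.0318] z 0.0867
  kx-0.172 22 ky [0.0146 0.033 ] z 0.0859
  kx-0.160 29 ky [0.0118 0.0339] z 0.0845
  kx-0.148 33 ky [-0.0485  0.0354] z 0.0845
  kx-0.136 28 ky [-0.0575  0.0327] z 0.0864
```

```bash
python3 -m crank '[[-1,0,0.5,-1,0],[-1,0,1.5,-3,0],[-1,-1,3,-5,0],[-1,-3,4.5,-7,0],[-1,-6,6.5,-8,0],[-1,-10,8.5,-8,0],[-1,-15,10,-8,0],[-1,-20,11,-8,0],[-1,-25,11.4,-8,0],[-1,-29,11.4,-8,0],[-1,-31,11.4,-8,0],[-1,-32,11.4,-8,0]]'
cat > k.py <<'E'
from h import *
R=np.array([[.9944,.106],[-.106,.9944]])
def rack():
  for n in("scene","side"):
    im,d,c=grab(n);P=pts(d,c)
    hsv=cv2.cvtColor(im,cv2.COLOR_RGB2HSV);H,S,V=[hsv[...,i].astype(int) for i in range(3)]
    k=(P[...,:2]-[.683,-.1295])@R.T;kx,ky=k[...,0],k[...,1];Z=P[...,2]
    dm=(kx>-.25)&(kx<.03)&(abs(ky)<.06)&(Z>.06)&(Z<.13)&(H>3)&(H<22)&(S>80)&(V>60)
    if dm.sum()>20:print(n,"dish",dm.sum(),np.percentile(kx[dm],[1,99]).round(4),np.percentile(ky[dm],[1,99]).round(4),np.median(Z[dm]).round(4))
    for b in np.arange(-.21,-.0,.012):
        q=(S<90)&(Z>.06)&(Z<.105)&(abs(kx-b)<.006)&(abs(ky)<.063)&(Z>(.077 if b<-.075 else .07))
        if q.sum()>3:print("  kx%.3f"%b,q.sum(),"ky",np.percentile(ky[q],[2,98]).round(4),"z",np.percentile(Z[q],[10,50,90]).round(4))
E
python3 -c "
from k import *
rack();go(.5,-.14,.3)"
```

```text
time: 25.33
tool_pos: [0.3898, -0.1472, 0.3014]
tool_rot: [-3.133, 0.01, -3.028]
contact_force: [-0.3, 0.3, -2.1]
opening: 0.0148
grip_force: 60.0
scene dish 392 [-0.2453 -0.1042] [-0.0328  0.0272] 0.1017
  kx-0.210 21 ky [0.0083 0.0221] z [0.0927 0.0949 0.0971]
  kx-0.198 36 ky [-0.0035  0.0404] z [0.0922 0.0945 0.0957]
  kx-0.186 70 ky [-0.0109  0.0382] z [0.0927 0.0943 0.0957]
  kx-0.174 106 ky [-0.0426  0.0437] z [0.0857 0.0947 0.0966]
  kx-0.162 91 ky [-0.0463  0.0441] z [0.0821 0.0936 0.0963]
  kx-0.150 62 ky [-0.0466  0.0449] z [0.0812 0.0933 0.0959]
  kx-0.138 43 ky [0.0249 0.046 ] z [0.0799 0.0927 0.0953]
  kx-0.126 46 ky [0.0246 0.0451] z [0.0798 0.0917 0.0955]
  kx-0.114 49 ky [0.022  0.0467] z [0.0809 0.0919 0.0948]
  kx-0.102 26 ky [-0.0432  0.0448] z [0.0848 0.0938 0.0959]
  kx-0.078 20 ky [-0.0628 -0.0538] z [0.0805 0.0916 0.1032]
  kx-0.066 37 ky [-0.0585 -0.0533] z [0.0736 0.0866 0.1013]
  kx-0.054 27 ky [-0.06   -0.0546] z [0.0726 0.0832 0.0921]
  kx-0.042 11 ky [-0.0586 -0.0538] z [0.0709 0.0732 0.082 ]
side dish 345 [-0.2284 -0.1045] [-0.0355  0.0319] 0.103
  kx-0.210 17 ky [0.0037 0.0218] z [0.0919 0.0961 0.1006]
  kx-0.198 24 ky [0.0004 0.0323] z [0.0927 0.0962 0.0989]
  kx-0.186 59 ky [-0.0105  0.038 ] z [0.0922 0.0955 0.0986]
  kx-0.174 91 ky [-0.0478  0.0427] z [0.0848 0.0956 0.0996]
  kx-0.162 62 ky [-0.0494  0.0438] z [0.0819 0.0931 0.0983]
  kx-0.150 44 ky [-0.0472  0.0456] z [0.0821 0.0932 0.098 ]
  kx-0.138 31 ky [0.0234 0.0453] z [0.0851 0.0917 0.0959]
  kx-0.126 37 ky [0.0258 0.0459] z [0.0852 0.094  0.0962]
  kx-0.114 37 ky [0.0003 0.0458] z [0.0821 0.0934 0.0991]
  kx-0.102 36 ky [-0.0464  0.0429] z [0.0846 0.0926 0.097 ]
  kx-0.078 10 ky [-0.0628 -0.0534] z [0.0816 0.087  0.0983]
  kx-0.066 7 ky [-0.0604 -0.052 ] z [0.073  0.0763 0.0836]
shift [-110.6   -5.4    2.5] roll 0 t 25.4333 F [ 0.4  0.1 -2.7] open 0.0147 rot [-3.133  0.009 -3.028] pos [ 0.3895 -0.1472  0.3014]
```

```bash
python3 -m crank '[[-1,-1,0,0,0],[-1,-3,0,0,0],[-1,-6,0,0,0],[-1,-10,0,0,0],[-1,-15,0,0,0],[-1,-20,0,0,0],[-1,-25,0,0,0],[-1,-30,0,0,0],[-1,-35,0,0,0],[-1,-40,0,0,0],[-1,-44,0,0,0],[-1,-47,0,0,0]]'
python3 -m crank '[[-1,-3,0,0,0],[-1,-6,0,0,0],[-1,-10,0,0,0],[-1,-15,-0.5,0,0],[-1,-21,-0.5,0,0],[-1,-27,-0.5,0,0],[-1,-33,-1,0,0],[-1,-39,-1,0,0],[-1,-44,-1,0,0],[-1,-48,-1,0,0],[-1,-50,-1,0,0],[-1,-51,-1,0,0]]'
python3 -c "
from k import *
rack();go(.5044,-.135,.30)"
```

```text
time: 26.43
tool_pos: [0.4367, -0.1418, 0.3019]
tool_rot: [-3.133, 0.01, -3.028]
contact_force: [-0.7, 1.0, -1.8]
opening: 0.0144
grip_force: 60.0
time: 27.43
tool_pos: [0.4872, -0.137, 0.3024]
tool_rot: [-3.133, 0.01, -3.028]
contact_force: [-0.4, -0.5, -1.7]
opening: 0.0147
grip_force: 60.0
scene dish 41 [-0.1818 -0.0606] [-0.0065  0.0259] 0.1078
  kx-0.126 6 ky [0.0105 0.0167] z [0.0988 0.0999 0.1017]
  kx-0.114 20 ky [0.007  0.0218] z [0.0933 0.0962 0.0977]
  kx-0.102 23 ky [0.0048 0.0305] z [0.0933 0.0956 0.0968]
  kx-0.090 51 ky [0.0011 0.0385] z [0.0932 0.0952 0.0963]
  kx-0.078 70 ky [-0.0074  0.044 ] z [0.0851 0.0952 0.0974]
  kx-0.066 61 ky [-0.0177  0.0426] z [0.0916 0.0954 0.1014]
  kx-0.054 8 ky [-0.0432  0.0267] z [0.0754 0.0947 0.0964]
  kx-0.114 16 ky [0.007  0.0199] z [0.0948 0.0963 0.1011]
  kx-0.102 20 ky [0.0013 0.0201] z [0.0935 0.0972 0.0999]
  kx-0.090 56 ky [-0.014   0.0388] z [0.0935 0.0961 0.0989]
  kx-0.078 67 ky [-0.0614  0.0375] z [0.0867 0.0971 0.1007]
  kx-0.066 8 ky [-0.0619 -0.0031] z [0.0763 0.0835 0.0945]
shift [-17.6   0.    2.5] roll 0 t 27.5333 F [ 0.6 -0.4 -2.7] open 0.0149 rot [-3.133  0.009 -3.028] pos [ 0.4869 -0.137   0.3024]
```

```bash
python3 -m crank '[[-1,-3,0,0,0],[-1,-7,0,0,0],[-1,-11,0,0,0],[-1,-15,0,0,0],[-1,-17,0,0,0],[-1,-17,0,3,0],[-1,-17,0,6,0],[-1,-17,0,9,0],[-1,-17,0,11,0],[-1,-17,0,13,0],[-1,-17,0,14.5,0],[-1,-17,0,16,0]]'
python3 -m crank '[[-1,0,0,1.5,0],[-1,0,0,3,0],[-1,0,0,4.5,0],[-1,0,0,6,0],[-1,0,0,7.5,0],[-1,0,0,9,0],[-1,0,0,10.5,0],[-1,0,0,12,0],[-1,0,0,12,0]]'
python3 -c "
from k import *
rack();go(.5044,-.135,.275)"
```

```text
time: 28.53
tool_pos: [0.5039, -0.1353, 0.2865]
tool_rot: [-3.133, 0.01, -3.028]
contact_force: [-0.1, 0.2, -1.9]
opening: 0.0146
grip_force: 60.0
time: 29.28
tool_pos: [0.504, -0.1353, 0.2743]
tool_rot: [-3.133, 0.009, -3.028]
contact_force: [0.2, -1.5, -1.0]
opening: 0.0147
grip_force: 60.0
scene dish 86 [-0.2034 -0.1161] [-0.0099  0.0361] 0.1187
  kx-0.066 20 ky [-0.0569  0.0313] z [0.0761 0.0778 0.1014]
  kx-0.054 43 ky [-0.0575  0.0224] z [0.0762 0.085  0.0919]
  kx-0.042 9 ky [-0.0508  0.0087] z [0.0775 0.0822 0.0841]
  kx-0.078 10 ky [-0.0605 -0.0537] z [0.0843 0.0935 0.0994]
  kx-0.066 14 ky [-0.0599  0.0066] z [0.0709 0.075  0.0805]
shift [-0.4  0.3 -0.4] roll 0 t 29.3833 F [-0.1  0.1 -0.6] open 0.0146 rot [-3.133  0.01  -3.028] pos [ 0.5041 -0.1354  0.2746]
```

```bash
python3 -m crank '[[-1,0,-2,0,0],[-1,0,-5,0,0],[-1,0,-8,0,0],[-1,0,-11,0,0],[-1,5,-11,0,0],[-1,12,-11,0,0],[-1,22,-11,0,0],[-1,34,-11,0,0],[-1,46,-11,0,0],[-1,58,-11,0,0],[-1,70,-11,0,0],[-1,80,-11,0,0]]'
python3 -m crank '[[-1,10,0,0,0],[-1,22,0,0,0],[-1,36,0,0,0],[-1,50,0,0,0],[-1,60,0,0,0],[-1,62,0,0,0]]'
python3 - <<'E'
from k import *
for n in("scene","side"):
    im,d,c=grab(n);save("in_%s.png"%n,im);P=pts(d,c);hsv=cv2.cvtColor(im,cv2.COLOR_RGB2HSV);H,S,V=[hsv[...,i].astype(int) for i in range(3)]
    k=(P[...,:2]-[.683,-.1295])@R.T;kx,ky=k[...,0],k[...,1];Z=P[...,2]
    m=(kx>-.09)&(kx<.03)&(abs(ky)<.056)&(Z>.045)&(Z<.125);v,u=np.where(m);print(n,m.sum(),u.min(),u.max(),v.min(),v.max())
    o=m&(H>3)&(H<18)&(S>100);print(" copper",o.sum(),kx[o].min() if o.any() else"",ky[o].min() if o.any() else "",ky[o].max() if o.any() else"",np.median(Z[o]) if o.any() else "")
    t=m&(Z>.068)&(Z<.083)&~o
    for y0 in np.arange(-.05,.051,.01):
        q=t&(abs(ky-y0)<.005)
        if q.sum():print("  ky%.2f"%y0,q.sum(),"kx",kx[q].min().round(4),kx[q].max().round(4),"z",np.median(Z[q]).round(4))
import cv2
a=cv2.imread("pics/in_scene.png")[120:220,225:325];b=cv2.imread("pics/in_side.png")[130:230,215:315]
cv2.imwrite("pics/in.png",cv2.resize(cv2.hconcat([a,b]),None,fx=4,fy=5,interpolation=cv2.INTER_CUBIC))
go(.4,-.2,.275)
E
```

```text
time: 30.38
tool_pos: [0.4244, -0.1553, 0.2739]
tool_rot: [-3.133, 0.009, -3.028]
contact_force: [0.0, 0.4, -0.3]
opening: 0.0147
grip_force: 60.0
time: 30.88
tool_pos: [0.3627, -0.1623, 0.2733]
tool_rot: [-3.133, 0.009, -3.029]
contact_force: [0.4, 0.0, -1.4]
opening: 0.0147
grip_force: 60.0
scene 456 253 277 157 197
 copper 0    
  ky-0.05 18 kx -0.0726 -0.039 z 0.0753
  ky-0.04 17 kx -0.0611 -0.0377 z 0.0764
  ky-0.03 11 kx -0.0615 -0.0446 z 0.0778
  ky-0.02 9 kx -0.0605 -0.0477 z 0.0775
  ky-0.01 8 kx -0.0604 -0.0516 z 0.0771
  ky0.00 14 kx -0.0618 -0.0423 z 0.0779
  ky0.01 10 kx -0.0628 -0.0481 z 0.0776
  ky0.02 10 kx -0.0625 -0.0538 z 0.0768
  ky0.03 4 kx -0.0646 -0.0586 z 0.0773
side 124 249 260 169 195
 copper 0    
  ky-0.05 1 kx -0.071 -0.071 z 0.0806
shift [-31.5 -41.2  -0.7] roll 0 t 30.9833 F [-0.6  0.4 -0.8] open 0.0148 rot [-3.132  0.01  -3.029] pos [ 0.3641 -0.1626  0.2736]
```

View pics/in.png

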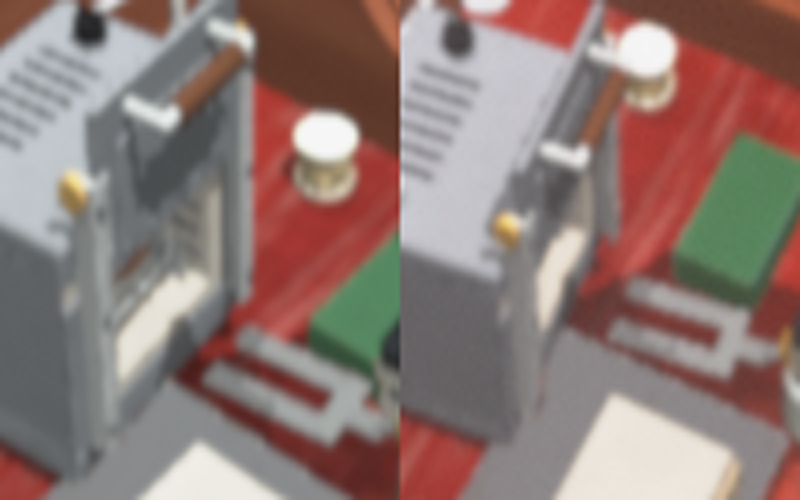

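```bash
python3 -m crank '[[-1,0,0,-15,0],[-1,5,-10,-30,0.03],[-1,5,-30,-37,0.06],[-1,5,-55,-37,0.1],[-1,5,-80,-37,0.143],[-1,0,-105,-37,0.143],[-1,-8,-122,-37,0.143],[-1,-18,-131,-37,0.143],[-1,-25,-132,-37,0.143],[-1,-25,-132,-37,0.143]]'
python3 - <<'E'
from h import *
go(.4035,-.2905,.248,3.111)
for n in("scene","side"):
    im,d,c=grab(n);P=pts(d,c);hsv=cv2.cvtColor(im,cv2.COLOR_RGB2HSV);S,V=hsv[...,1],hsv[...,2]
    X,Y,Z=[P[...,i] for i in range(3)]
    q=P[(S<80)&(V>100)&(X>.50)&(X<.605)&(abs(Y+.295)<.04)&(Z>.075)&(Z<.14)];A=np.c_[q[:,:2]-q[:,:2].mean(0),np.ones(len(q))];print(n,len(q),q.mean(0),q.min(0),q.max(0),np.degrees(np.linalg.lstsq(A,q[:,2],rcond=None)[0][:2]))
E
```

```text
time: 31.82
tool_pos: [0.4049, -0.2906, 0.3116]
tool_rot: [-3.134, 0.012, 3.113]
contact_force: [-0.1, 0.4, -0.9]
opening: 0.0145
grip_force: 60.0
shift [ 2.2  0.5 63.5] roll 0.002 t 31.8167 F [-0.1  0.4 -0.9] open 0.0145 rot [-3.134  0.012  3.113] pos [ 0.4049 -0.2906  0.3116]
scene 295 [ 0.54653196 -0.29296202  0.10379952] [ 0.50019848 -0.3212923   0.09938167] [ 0.59960548 -0.26717271  0.10848202] [-1.49680352 -0.94581159]
side 272 [ 0.54658663 -0.29400879  0.10507106] [ 0.50040182 -0.32738041  0.09717197] [ 0.59897841 -0.265471    0.11326853] [-2.11218737  0.68809752]
```

```bash
python3 -m crank '[[-1,1,0,20,0],[-1,1,0,40,0],[-1,1,0,53,0],[-1,1,0,59,0],[-1,1,0,62,0],[-1,1,0,64,0],[-1,1,0,64,0],[-0.2,1,0,64,0],[-0.2,1,0,64,0],[-0.2,1,0,64,0]]'
python3 -m crank '[[-0.2,0,0,-10,0],[-0.2,0,0,-30,0],[-0.2,0,0,-60,0],[-0.2,0,0,-95,0],[-0.2,0,0,-130,0],[-0.2,0,0,-130,0]]'
python3 - <<'E'
from h import *
R=np.array([[.9944,.106],[-.106,.9944]])
for n in("scene","side"):
    im,d,c=grab(n);P=pts(d,c);hsv=cv2.cvtColor(im,cv2.COLOR_RGB2HSV);H,S,V=[hsv[...,i].astype(int) for i in range(3)]
    X,Y,Z=[P[...,i] for i in range(3)]
    q=P[(S<80)&(V>100)&(X>.50)&(X<.605)&(abs(Y+.295)<.04)&(Z>.03)&(Z<.08)];A=np.c_[q[:,:2]-q[:,:2].mean(0),np.ones(len(q))];print(n,len(q),q.mean(0),np.degrees(np.linalg.lstsq(A,q[:,2],rcond=None)[0][:2]))
    q=P[(S>60)&(H<18)&(X>.54)&(X<.6)&(Y>-.19)&(Y<-.09)&(Z>.2)&(Z<.25)];print(" doorhandle",len(q),q.mean(0),q.min(0),q.max(0))
go(.57,-.1385,.45)
E
```

```text
time: 32.75
tool_pos: [0.4035, -0.291, 0.2485]
tool_rot: [-3.133, 0.012, 3.112]
contact_force: [0.3, 0.3, -0.1]
opening: 0.0299
grip_force: 0.0
time: 33.25
tool_pos: [0.4028, -0.2906, 0.3854]
tool_rot: [-3.125, 0.02, 3.113]
contact_force: [0.6, -0.6, 0.7]
opening: 0.0366
grip_force: 0.0
scene 369 [ 0.54112822 -0.2960535   0.03860183] [-0.3362543   0.97013311]
 doorhandle 102 [ 0.56348157 -0.13770957  0.22721832] [ 0.55655447 -0.16945784  0.22212749] [ 0.57222267 -0.10688439  0.23139693]
side 389 [ 0.54045903 -0.29614088  0.03969318] [-0.22857855  0.0404564 ]
 doorhandle 86 [ 0.56470225 -0.13870243  0.22900615] [ 0.55791201 -0.17027949  0.21862339] [ 0.57340522 -0.11012789  0.23801207]
shift [-164.5  155.5  -69.4] roll 0 t 33.35 F [ 0.2  0.  -0.4] open 0.0371 rot [-3.131  0.014  3.112] pos [ 0.402  -0.2899  0.38  ]
```

```bash
python3 -m crank '[[-1,0,0,-35,0.1],[-1,-5,10,-70,0.22],[-1,-20,30,-75,0.34],[-1,-40,50,-75,0.46],[-1,-60,70,-75,0.58],[-1,-80,90,-75,0.7],[-1,-100,110,-75,0.82],[-1,-120,130,-75,0.94],[-1,-140,145,-75,1.06],[-1,-155,154,-75,1.18],[-1,-160,154,-75,1.3],[-1,-160,154,-75,1.41]]' 5
python3 -m crank '[[-1,0,0,0,0.025],[-1,0,0,0,0.025]]'
python3 - <<'E'
from h import *
go(.566,-.141,.414,1.677);print(telemetry.observe()['qpos'].round(3))
im,d,c=grab("wrist");save("w3.png",im);P=fpts(d,c);hsv=cv2.cvtColor(im,cv2.COLOR_RGB2HSV);H,S,V=[hsv[...,i].astype(int) for i in range(3)]
q=P[(S>80)&(H<18)&(P[...,0]>.54)&(P[...,0]<.6)&(P[...,1]>-.19)&(P[...,1]<-.08)&(P[...,2]>.21)&(P[...,2]<.25)];print(len(q),q.mean(0) if len(q) else"",q.min(0) if len(q) else "",q.max(0) if len(q) else "")
q=P[(P[...,0]>.6)&(P[...,0]<.8)&(abs(P[...,1]+.13)<.05)&(P[...,2]>.17)&(P[...,2]<.3)];print("above roof",len(q),np.percentile(q,[1,50,99],axis=0) if len(q) else "")
E
```

```text
time: 34.35
tool_pos: [0.5667, -0.1392, 0.4514]
tool_rot: [3.135, 0.007, 1.698]
contact_force: [-0.5, -0.9, 0.4]
opening: 0.0005
grip_force: 0.0
time: 34.52
tool_pos: [0.5657, -0.1399, 0.4518]
tool_rot: [3.135, 0.007, 1.677]
contact_force: [-0.7, -0.4, -0.3]
opening: 0.0006
grip_force: 0.0
shift [-0.9 -0.1 37.8] roll -0.0 t 34.5167 F [-0.7 -0.4 -0.3] open 0.0006 rot [3.135 0.007 1.677] pos [ 0.5657 -0.1399  0.4518]
[-0.373  0.418  1.278 -0.003  1.436 -0.479]
1428 [ 0.56597654 -0.12913485  0.22760691] [ 0.5569587  -0.15502872  0.22020161] [ 0.57588577 -0.10744985  0.23078094]
above roof 3844 [[ 0.60051752 -0.15492804  0.2330696 ]
 [ 0.73129978 -0.10841383  0.27093511]
 [ 0.74749496 -0.08062835  0.28991714]]
```

```bash
python3 - <<'E'
from h import *
for n in("scene","side"):
    P=np.load(n+"0.npz")["P"]
    for a in np.arange(.60,.80,.02):
        q=P[(P[...,0]>a)&(P[...,0]<a+.02)&(abs(P[...,1]+.13)<.06)&(P[...,2]>.172)&(P[...,2]<.4)]
        if len(q):print(n,"x%.2f"%a,len(q),"z",q[:,2].min().round(3),q[:,2].max().round(3),"y",q[:,1].min().round(3),q[:,1].max().round(3))
E
```

```text
scene x0.60 29 z 0.205 0.236 y -0.189 -0.128
scene x0.68 2 z 0.175 0.175 y -0.072 -0.07
scene x0.70 19 z 0.172 0.179 y -0.189 -0.07
scene x0.72 692 z 0.173 0.288 y -0.19 -0.07
scene x0.74 265 z 0.23 0.293 y -0.19 -0.071
scene x0.76 83 z 0.287 0.293 y -0.19 -0.073
side x0.60 25 z 0.207 0.24 y -0.186 -0.133
side x0.62 2 z 0.172 0.174 y -0.102 -0.082
side x0.64 2 z 0.173 0.174 y -0.179 -0.098
side x0.66 2 z 0.173 0.173 y -0.175 -0.171
side x0.68 8 z 0.172 0.177 y -0.178 -0.07
side x0.70 16 z 0.172 0.181 y -0.19 -0.07
side x0.72 375 z 0.176 0.292 y -0.19 -0.07
side x0.74 252 z 0.172 0.296 y -0.19 -0.071
side x0.76 159 z 0.284 0.297 y -0.189 -0.07
side x0.78 17 z 0.276 0.287 y -0.188 -0.074
```

```bash
python3 -m crank '[[-1,0,0,15,0],[-1,0,0,28,0],[-1,0,0,36,0],[-1,0,0,42,0],[-1,0,0,50,0],[-1,0,0,58,0]]'
```

```text
time: 35.07
tool_pos: [0.5661, -0.1405, 0.3954]
tool_rot: [3.132, 0.009, 1.678]
contact_force: [-2.3, 0.9, 3.8]
opening: 0.0007
grip_force: 1.9
```

```bash
python3 -m crank '[[-1,0,0,8,0],[-1,0,0,16,0],[-1,0,0,24,0],[-1,0,0,32,0],[-1,0,0,40,0],[-1,0,0,48,0],[-1,0,0,56,0],[-1,0,0,64,0],[-1,0,0,70,0],[-1,0,0,74,0]]'
```

```text
time: 35.9
tool_pos: [0.567, -0.141, 0.3203]
tool_rot: [3.132, 0.008, 1.677]
contact_force: [-1.8, 1.8, 4.3]
opening: 0.0007
grip_force: 1.8
```

```bash
python3 -m crank '[[-1,0,0,2,0],[-1,0,0,4,0],[-1,0,0,6,0],[-1,0,0,7,0],[-1,0,0,7,0]]'; python3 -m crank '[[-1,0,0,1,0],[-1,0,0,2,0],[-1,0,0,2,0]]'
```

```text
time: 36.32
tool_pos: [0.5672, -0.1412, 0.3143]
tool_rot: [3.132, 0.009, 1.677]
contact_force: [-0.0, -0.2, 1.7]
opening: 0.0004
grip_force: 0.4
time: 36.57
tool_pos: [0.5671, -0.1412, 0.3135]
tool_rot: [3.131, 0.01, 1.677]
contact_force: [-3.6, 1.4, 9.0]
opening: 0.0006
grip_force: 4.5
```

```bash
python3 -m crank '[[-1,0,0,1,0],[-1,0,0,2,0],[-1,0,0,2,0]]'; python3 -m crank '[[-1,0,0,-5,0],[-1,0,0,-20,0],[-1,0,0,-50,0],[-1,0,0,-90,0],[-1,-10,-20,-110,0],[-1,-10,-60,-110,0],[-1,-10,-100,-110,0],[-1,-10,-110,-110,0],[-1,-10,-110,-110,0],[-1,-10,-110,-110,0]]'
python3 - <<'E'
from h import *
for n in("scene","side"):
    im,d,c=grab(n);save("end_%s.png"%n,im);P=pts(d,c);hsv=cv2.cvtColor(im,cv2.COLOR_RGB2HSV);H,S,V=[hsv[...,i].astype(int) for i in range(3)];X,Y,Z=[P[...,i] for i in range(3)]
    q=P[(S>80)&(H<18)&(X>.54)&(X<.59)&(Y>-.19)&(Y<-.09)&(Z>.1)&(Z<.25)];print(n,"doorhandle",len(q),q.mean(0) if len(q) else"",)
    q=P[(abs(X-.41)<.05)&(abs(Y+.178)<.05)&(Z>.056)&(Z<.075)];print("jar",len(q),(q.min(0)+q.max(0))/2 if len(q) else "")
    q=P[(S<80)&(V>100)&(X>.50)&(X<.605)&(abs(Y+.295)<.04)&(Z>.03)&(Z<.08)];print("tines",len(q),q.mean(0))
    i0=np.load(n+"0.npz")["im"];df=(cv2.absdiff(i0,im).max(2)>60).astype(np.uint8);N,l,st,ce=cv2.connectedComponentsWithStats(df);print([list(s) for s in st[1:] if s[4]>60])
go(.5,-.1,.4)
E
```

```text
time: 36.82
tool_pos: [0.567, -0.1412, 0.3133]
tool_rot: [3.13, 0.01, 1.677]
contact_force: [-6.9, 2.3, 19.1]
opening: 0.0006
grip_force: 10.2
time: 37.65
tool_pos: [0.458, -0.1623, 0.4198]
tool_rot: [3.13, 0.01, 1.676]
contact_force: [-0.8, 0.2, 0.1]
opening: 0.0002
grip_force: 0.0
scene doorhandle 73 [ 0.56431915 -0.13786916  0.13376973]
jar 194 [ 0.41011623 -0.17530744  0.06093336]
tines 382 [ 0.54050827 -0.29601774  0.0385908 ]
[[np.int32(351), np.int32(0), np.int32(26), np.int32(34), np.int32(413)], [np.int32(375), np.int32(0), np.int32(67), np.int32(147), np.int32(2549)], [np.int32(531), np.int32(3), np.int32(17), np.int32(33), np.int32(169)], [np.int32(323), np.int32(10), np.int32(26), np.int32(10), np.int32(198)], [np.int32(461), np.int32(14), np.int32(18), np.int32(39), np.int32(113)], [np.int32(314), np.int32(26), np.int32(35), np.int32(16), np.int32(311)], [np.int32(526), np.int32(38), np.int32(34), np.int32(17), np.int32(259)], [np.int32(361), np.int32(49), np.int32(16), np.int32(11), np.int32(92)], [np.int32(326), np.int32(53), np.int32(20), np.int32(10), np.int32(106)],
[... 4502 characters left out ...]
32(232), np.int32(20), np.int32(20), np.int32(82)], [np.int32(387), np.int32(260), np.int32(77), np.int32(71), np.int32(1947)], [np.int32(491), np.int32(266), np.int32(7), np.int32(18), np.int32(68)], [np.int32(261), np.int32(272), np.int32(43), np.int32(50), np.int32(1107)], [np.int32(237), np.int32(274), np.int32(22), np.int32(16), np.int32(185)], [np.int32(473), np.int32(283), np.int32(26), np.int32(19), np.int32(319)], [np.int32(359), np.int32(287), np.int32(46), np.int32(62), np.int32(1235)], [np.int32(203), np.int32(288), np.int32(46), np.int32(42), np.int32(946)]]
shift [57.6 47.4 19.4] roll 0 t 37.75 F [ 0.1 -0.1 -0.2] open 0.0006 rot [3.131 0.009 1.677] pos [ 0.4588 -0.1621  0.4194]
```

```bash
python3 - <<'E'
from h import *
for f,b in(("scene",(200,300,260,385)),("side",(250,300,285,355))):
    for nm in(f+"0.png","end_%s.png"%f):
        im=cv2.imread("pics/"+nm)[b[1]:b[3],b[0]:b[2]];h=cv2.cvtColor(im,cv2.COLOR_BGR2HSV);m=(h[...,0]>100)&(h[...,0]<130)&(h[...,1]>100);v,u=np.where(m);print(nm,m.sum(),u.mean().round(1),v.mean().round(1),u.min(),u.max(),v.min(),v.max())
E
```

```text
scene0.png 256 26.4 56.8 12 41 38 75
end_scene.png 256 26.4 56.8 12 41 38 75
side0.png 96 16.8 35.9 9 25 23 48
end_side.png 95 16.7 36.0 9 25 23 48
```

The pliers have not moved; the change there was only a shadow.

```bash
python3 -c "
from cell import ticket
print(ticket.hand_in())"
```

```text
the job is handed in; nothing more can be done
None
```

The job is handed in at about 38 s: the rack and dish stand within about 2 mm of the hearth's middle, the jar is set aside upright, the fork lies flat on the green box and the door is shut to its stop; the rack and dish slid a little sideways on the fork on the way, and the dish was not re-checked inside the kiln.

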